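# Unload the gluing jig and show the form block to the inspection camera

### The arm

A 6-joint arm with a two-finger parallel gripper is mounted at the origin on the work surface. World frame = base frame: x ahead of the robot, y to its left, z up, the work surface at z = 0. Lengths are in m, angles in rad, forces in N, time in s.
With the tool pointing down it reaches from about 0.375 to 0.975 m from the base axis. Payload 3.8 kg.
Tool frame: the origin (TCP) lies between the finger pads; the fingertips stand 25 mm ahead of it and the grasp point (between the pads) lies 6 mm ahead of it; z points along the fingers, x is the direction in which the jaws open and shut, and the axes are right-handed (so a half turn about z gives the same grasp; the last joint's range is limited). The gripper opens to 88 mm and grips with 3 to 60 N. Pads are 18 mm wide; open, the fingers measure 123 mm over their backs; the gripper's body (75 mm by 187 mm) begins 45 mm behind the grasp point.
Start: joints at [-1.342, 0.264, 1.604, -0, 1.274, -0.037], TCP at [0.177, -0.651, 0.264] pointing down, gripper open.
Joint ranges: [-2.63, 2.63], [-0.94, 2.18], [0.31, 2.57], [-1.31, 4.45], [0, 2.66], [-2.55, 2.55]. Speed limits (rad/s): [2.57, 2.57, 3.14, 3.14, 3.14, 3.14].

### API

Orientations are given as [roll, pitch, yaw] about the fixed x, y, z axes, in that order (R = Rz(yaw) Ry(pitch) Rx(roll)).
In Python, from cell import status, get_image, ticket gives the robot as it stands.
- The arm moves only by the tool play_rows, never from a script. Its argument "steps" is a list of rows, each an object of numbers: "x", "y", "z": the shift along the tool's x, y, z in m; "rx", "ry", "rz": the turn, a rotation vector about the tool's x, y, z in rad; "jaw": the opening in per cent of the stroke, from 0 (shut) to 100 (fully open). A call has 1 to 20 rows; each row shifts and turns the commanded pose from where the row before left it, along the tool's axes as they then stand; what a row does not reach is not made up. A row lasts 1/12 s, in which the tool goes at most 41.7 mm and 7.16 degrees, less where a joint would pass 70% of its speed; a pose out of reach is approached as far as the arm can. A call is refused whole if a number of a shift passes 0.0417 or a number of a turn 0.125, either way. A call with a gripper value outside its range is refused whole. The fingers move at their own pace and stop on an object; the grip force is fixed at half the most. Time passes only in rows, so rows that do not move let the fingers close. It gives the time, the measured TCP pose, the force and the opening at its end, in the units of the state.
- status.get_state(): the state, without advancing time (a new reading comes with each control period).
- get_image(name): name is "scene" or "top" or "wrist"; returns a dict with "color" (400x640x3 uint8, red, green, blue), "K" (3x3 intrinsics, pixels), "extrinsics" (4x4, takes a point from camera to world coordinates). Camera axes: x right, y down, z forward; pixel columns grow to the right and rows downward; lengths in m; the calibration is good to about 2 mm. A picture is of the moment at which its call begins. There is no depth.
- ticket.close_job(): hands the job in, once; it reports no verdict.
The state is a dict: "time": time; "joint_pos": joint angles; "qd": joint speeds; "joint_efforts": joint torques, N m; "tcp_pos": TCP position; "eef_rot": TCP orientation; "contact_force": force on the tool from outside, world axes, zero at the start; "torque": the same for the moment, N m; "gripper_width": opening from 0.0 (shut) to 1.0 (fully open).
Only numpy, scipy, OpenCV 4.12 (cv2) and the standard library are available. Lean on these libraries where they do the work, as an engineer would, in place of code of your own. Each camera call takes 0.05 s, during which the arm holds its last target.

### The job

Unload the gluing jig: lift the U-shaped wooden frame off and hang it over the bar of the drying rail, about midway along, square across it with one leg on each side, and let go. Then pick the form block out of the jig and hold it up in front of the inspection camera for a glue check: upright, the middle of one wide face (either one) centred at lens height, the block's centre 110 mm in front of the lens, face square to the lens; finish while still holding it there, still, in the gripper. Don't bump the camera, and leave the other things on the bench where they are.

Things in the scene. Friction and masses are not known exactly. Their poses are not given: they have to be found in the camera images.
- uframe_grip (a point): Grip point of the U-shaped frame of pale wood (180 g) that stands legs down in the jig: mid-length on its crosspiece, 8 mm below the top. Crosspiece 160 mm long (own x), 30 mm wide (own y, the width to grip), 28 mm high; underside 20 mm below this point. Legs 32 x 30 mm, 120 mm long, ends 140 mm below this point, 96 mm clear between them.
- uframe_inside (a point): Middle of the underside of the frame's crosspiece, 20 mm below uframe_grip; it rests on the bar when the frame is hung. Fingers reaching below it would meet the bar. Same axes as uframe_grip, z up.
- uframe: The same U-shaped frame; origin midway between the leg ends, at their level. x along the crosspiece, y across its width, z up.
- block_center (a point): Form block of mid-brown wood (120 g), loose in the jig between the frame's legs, under its crosspiece. Body 84 mm long (own x), 26 mm thick (own y), 70 mm high (z up); this is the body's centre, 35 mm up. On its top, in the middle, a grip tab 40 mm long (x), 18 mm thick (y, the width to grip), 28 mm high: centre 49 mm, top 63 mm above this point.
- block: The same form block; origin at the centre of its underside, axes as above. The wide faces are square to own y.
- jig: Gluing jig, fixed: grey laminate board 270 x 100 x 18 mm, origin at the centre of its underside, long along own x. Frame and block stand on the board, 18 mm above the bench, their x along the jig's. Strips 10 mm high lie beside the block; end stops with clamp screws, 30 mm high, stand beyond the legs. Nothing is clamped: both lift straight up.
- rail_top (a point): Drying rail, fixed: top of its steel bar (16 mm diameter), midway along, 156 mm above the bench. The bar runs along own y, 170 mm clear between two wooden posts that rise no higher than the bar. Own x is across the bar: a frame hung square has its x along this x, either way round. Foot 60 x 230 x 15 mm.
- rail: The same rail; origin at the centre of the underside of its foot, axes as rail_top.
- camera: Inspection camera, fixed: grey box 65 x 54 x 50 mm on a post and a 100 mm round foot, black lens barrel looking level along own -x. Origin at the centre of the underside of its foot; lens axis 200 mm above the bench; top of the box at 225 mm.
- camera_lens (a point): Front of the lens, on its axis, 41.5 mm from the post's axis. Axes as the camera: it looks along -x.
- view_point (a point): Where block_center is to be held: on the lens axis, 110 mm in front of the lens, 200 mm above the bench. Axes as the camera: the block's y goes along this x, either way round.
- glue: White glue bottle, 56 mm wide, 150 mm tall, behind the jig; leave it alone. Origin under its centre.
- mallet: Hammer with a wooden handle, 260 mm long, lying to the right of the robot; leave it alone.
- offcut: Pale offcut of slat 110 x 30 x 18 mm lying on the bench, to one side; leave it alone.
- tape: Tape measure case, 70 x 36 x 65 mm, to one side; leave it alone.
- screwdriver: Screwdriver lying to the left of the robot; leave it alone.
- spare: Small plain wooden block without a tab, 60 x 26 x 45 mm, lying at the back; not the form block, leave it alone.
- screws: Small steel bowl, 80 mm wide, 40 mm high, at the back; leave it alone.
Not all that is in view belongs to the job. What is shaped like the uframe but red or turquoise is not meant.

How it is judged:
By the outcome, as a careful person would: the job done as asked, in the order asked, and still so for the second after the job is handed in, while the arm keeps its last pose, push and grip.
It also fails if it takes over 64 s, if anything falls off the work surface, if the arm or the gripper's body presses on something with over 40 N, if the wrist force passes 120 N, or if a joint passes its speed limit or range.

## Working session

There is one attempt and no reset: what is moved stays moved. The work goes in short steps, Python scripts to look and compute and a tool call to move; the robot and the scene stay as the last step left them, time stands still between calls to the robot, and variables do not carry over. Pictures are saved under pics/ and viewed, and the job is handed in when it is done.

Besides the shell and the picture viewer there is one more tool, called after "Emit:" as name(argument=value, ...), one argument or row to a line, values as JSON. play_rows: Moves the arm, as the interface text tells. Its arguments: {"type":"object","properties":{"steps":{"type":"array","items":{"type":"object","properties":{"x":{"type":"number"},"y":{"type":"number"},"z":{"type":"number"},"rx":{"type":"number"},"ry":{"type":"number"},"rz":{"type":"number"},"jaw":{"type":"number"}}}}},"required":["steps"]}

```bash
ls; mkdir -p pics
python3 - <<'E'
from cell import status,get_image
import cv2,json
s=status.get_state();print(s)
for n in("scene","top"):
    d=get_image(n);cv2.imwrite(f"pics/{n}0.png",d["color"][:,:,::-1]);print(n,d["K"],d["extrinsics"])
E
```

```text
pics
{'time': 0.0, 'joint_pos': array([-1.34191727e+00,  2.64737575e-01,  1.60533936e+00, -3.11635000e-05,
        1.27366920e+00, -3.69011016e-02]), 'qd': array([ 0.00029153, -0.00082371, -0.00139661, -0.00148293,  0.00083104,
        0.00098688]), 'joint_efforts': array([ 1.08231805e-03, -5.02103341e+01, -3.56877244e+01,  7.28922151e-02,
        2.91321968e-02, -1.61265307e-04]), 'tcp_pos': array([ 0.17714173, -0.65068597,  0.26241713]), 'eef_rot': array([-3.14154296e+00,  2.15311278e-03, -1.30500696e+00]), 'contact_force': array([-0.80183939,  1.1191459 , -0.4305591 ]), 'torque': array([ 0.03662246,  0.04248185, -0.01679607]), 'gripper_width': 0.9994043038312077}
scene [[363.37342347   0.         319.54412753]
 [  0.         363.37342347 199.94019584]
 [  0.           0.           1.        ]] [[-0.29140685  0.52076081 -0.80242771  1.36378293]
 [ 0.95635557  0.17752873 -0.23209388  0.24612836]
 [ 0.02158858 -0.83503995 -0.5497656   0.74675909]
 [ 0.          0.          0.          1.        ]]
top [[514.1451575    0.         323.65857459]
 [  0.         514.1451575  200.32673739]
 [  0.           0.           1.        ]] [[ 0.02442627 -0.99661467  0.0785019   0.3402787 ]
 [-0.99957305 -0.02308831  0.01790656 -0.03340539]
 [-0.01603346 -0.07890577 -0.99675313  1.88570892]
 [ 0.          0.          0.          1.        ]]
```

View pics/scene0.png

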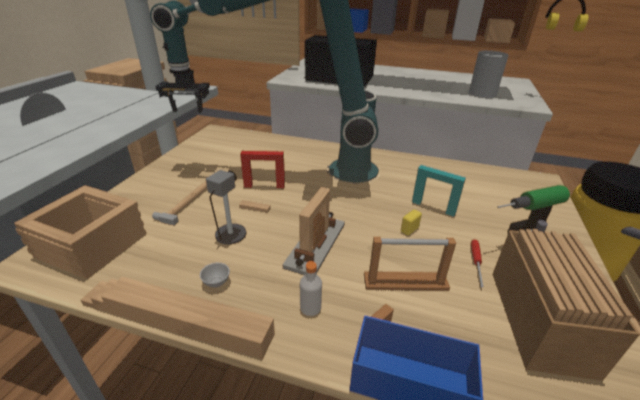

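View pics/top0.png

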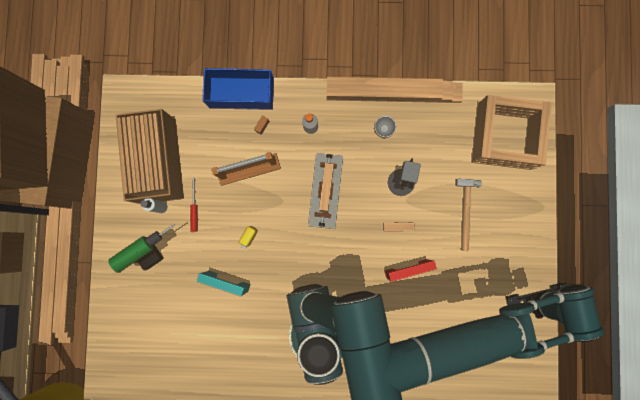

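The pale U-frame stands in the jig at top (327,188) and scene (315,225). The red one at top (410,270) and the turquoise one at top (223,282) are decoys by colour. The rail is at top (247,167) and the camera at top (405,178). I'll confirm these in enlarged crops.

Run:
```python
import cv2
t=cv2.imread("pics/top0.png");s=cv2.imread("pics/scene0.png")
def crop(im,x,y,w,h,k,n):cv2.imwrite(n,cv2.resize(im[y:y+h,x:x+w],None,fx=k,fy=k,interpolation=cv2.INTER_CUBIC))
crop(t,290,140,140,100,5.5,"pics/t_jig.png")
crop(t,200,140,100,60,8,"pics/t_rail.png")
crop(s,195,160,160,120,5,"pics/s_jig.png")
crop(s,350,220,120,80,6,"pics/s_rail.png")
```

```text
(no output)
```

View pics/t_jig.png

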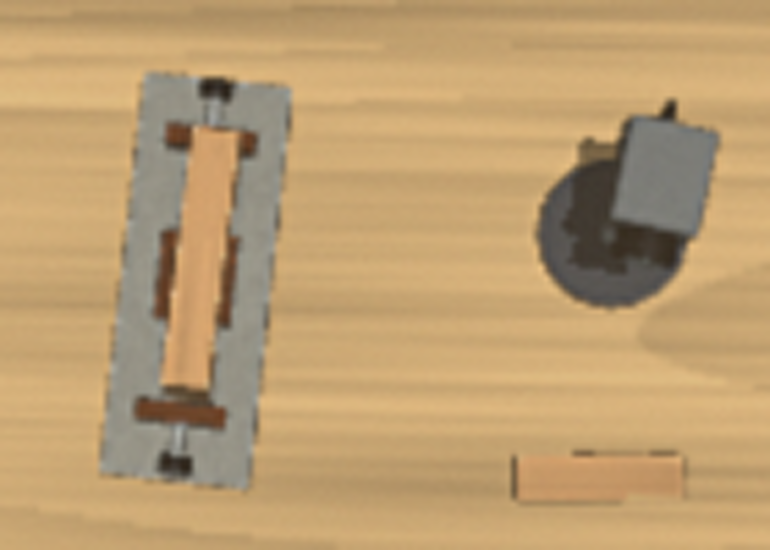

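View pics/t_rail.png

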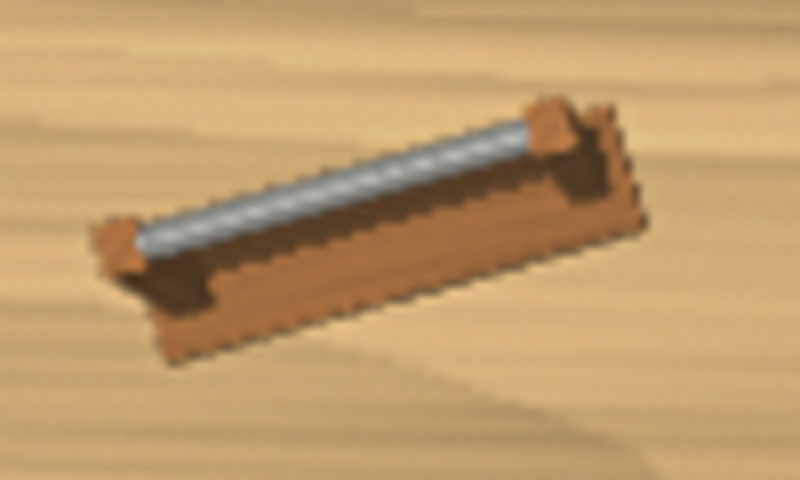

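View pics/s_jig.png

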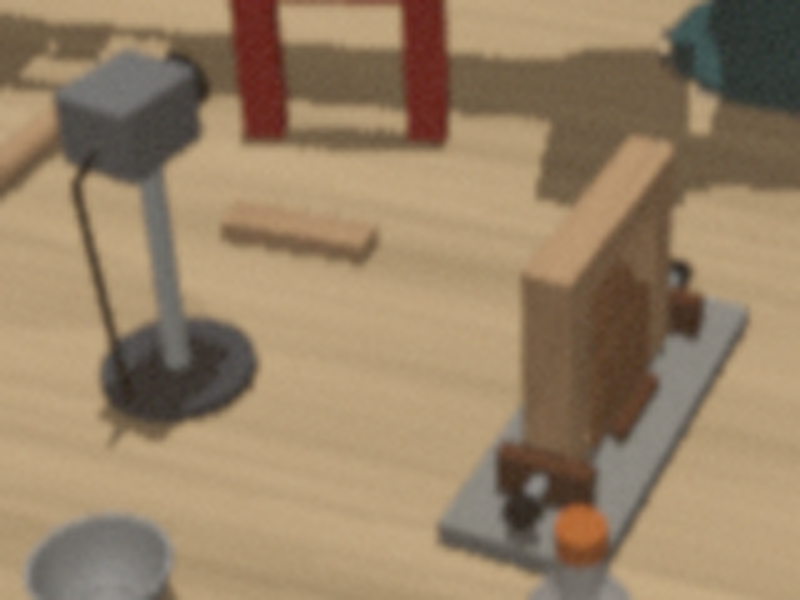

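View pics/s_rail.png

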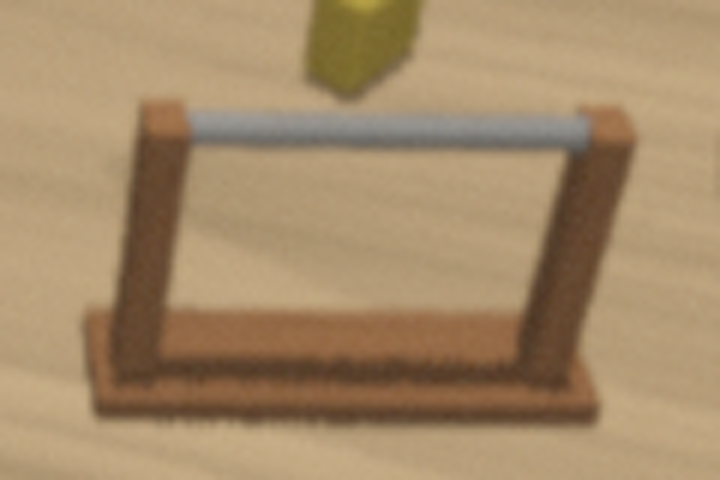

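```bash
cat > h.py <<'E'
import numpy as np,cv2
from scipy.optimize import least_squares
from scipy.spatial.transform import Rotation as R
KT=np.array([[514.1451575,0,323.65857459],[0,514.1451575,200.32673739],[0,0,1]])
ET=np.array([[0.02442627,-0.99661467,0.0785019,0.3402787],[-0.99957305,-0.02308831,0.01790656,-0.03340539],[-0.01603346,-0.07890577,-0.99675313,1.88570892],[0,0,0,1]])
KS=np.array([[363.37342347,0,319.54412753],[0,363.37342347,199.94019584],[0,0,1]])
ES=np.array([[-0.29140685,0.52076081,-0.80242771,1.36378293],[0.95635557,0.17752873,-0.23209388,0.24612836],[0.02158858,-0.83503995,-0.5497656,0.74675909],[0,0,0,1]])
C={'t':(KT,ET),'s':(KS,ES)}
def proj(c,P):
    K,E=C[c];p=(np.atleast_2d(P)-E[:3,3])@E[:3,:3]@K.T
    return p[:,:2]/p[:,2:]
def px(ox,oy,k,pts):return (np.array(pts,float)+.5)/k-.5+np.array([ox,oy])
def fit(obs,x0,verbose=True):
    # obs: list (cam, local pt, pixel)
    def f(v):
        c,s=np.cos(v[2]),np.sin(v[2]);M=np.array([[c,-s,0],[s,c,0],[0,0,1]])
        return np.concatenate([(proj(cm,M@np.array(p)+[v[0],v[1],0])[0]-q) for cm,p,q in obs])
    r=least_squares(f,x0,loss='soft_l1')
    if verbose:print(np.round(r.x,4),'deg',round(np.degrees(r.x[2]),2));print(np.round(f(r.x).reshape(-1,2),1).tolist())
    return r.x
E
python3 - <<'E'
from h import *
tj=lambda p:px(290,140,5.5,p); sj=lambda p:px(195,160,5,p); tr=lambda p:px(200,140,8,p); sr=lambda p:px(350,220,6,p)
# jig board: local x ~ world +x (image up)
J=[('t',p,tj(q)) for p,q in [((.135,.05,.018),(147,72)),((.135,-.05,.018),(291,86)),((-.135,-.05,.018),(250,490)),((-.135,.05,.018),(101,473))]]
J+=[('s',p,sj(q)) for p,q in [((.135,-.05,.018),(440,527)),((-.135,.05,.018),(750,312))]]
print('jig');j=fit(J,[.5,0,0])
F=[('t',p,tj(q)) for p,q in [((.08,.015,.166),(193,126)),((.08,-.015,.166),(239,130)),((-.08,-.015,.166),(209,391)),((-.08,.015,.166),(163,386))]]
FS=[('s',p,sj(q)) for p,q in [((.08,-.015,.166),(522,275)),((.08,.015,.166),(573,286)),((-.08,.015,.166),(674,150)),((-.08,-.015,.166),(635,136))]]
print('frame t');fit(F,j);print('s');fit(FS,j);print('both');fit(F+FS,j)
Rl=[('t',p,tr(q)) for p,q in [((0,.085,.148),(137,243)),((0,-.085,.148),(528,136)),((-.03,.115,.015),(172,366)),((-.03,-.115,.015),(648,228)),((.03,-.115,.015),(612,103))]]
RS=[('s',p,sr(q)) for p,q in [((0,-.085,.148),(188,127)),((0,.085,.148),(586,131)),((.03,-.115,0.0),(97,415)),((.03,.115,0.0),(596,415)),((.03,-.115,.015),(92,375)),((.03,.115,.015),(600,378))]]
print('rail t');fit(Rl,[.5,.2,.3]);print('s');fit(RS,[.5,.2,.3]);print('both');fit(Rl+RS,[.5,.2,.3])
# camera
CT=[('t',(0,0,.01),tj((612,233)))]
CS=[('s',(0,0,.01),sj((179,369)))]
print('camfoot');print(fit(CT+CS,[.5,-.2,0],True))
# box: own centre
B=[('t',p,tj(q)) for p,q in [((.0325,.027,.225),(628,115)),((.0325,-.027,.225),(719,133)),((-.0325,-.027,.225),(695,239)),((-.0325,.027,.225),(611,218))]]
BS=[('s',p,sj(q)) for p,q in [((.0325,-.027,.225),(57,97)),((.0325,.027,.225),(122,122)),((-.0325,.027,.225),(201,92)),((-.0325,-.027,.225),(135,53))]]
print('box');fit(B,[.5,-.2,0]);fit(BS,[.5,-.2,0]);fit(B+BS,[.5,-.2,0])
E
```

```text
jig
[ 0.5249 -0.0048 -0.079 ] deg -4.53
[[-0.8, -0.3], [0.1, -0.2], [0.1, -0.3], [-0.2, -0.1], [-0.4, -0.7], [0.1, -1.3]]
frame t
[ 0.5227 -0.0097 -0.0895] deg -5.13
[[-0.3, 0.0], [0.2, 0.3], [0.3, -0.1], [-0.2, -0.2]]
s
[ 0.5256 -0.0085 -0.0943] deg -5.4
[[0.0, -0.0], [-0.1, 0.4], [0.8, -0.6], [-0.5, 0.1]]
both
[ 0.5235 -0.0094 -0.0912] deg -5.22
[[-0.3, -0.2], [0.1, 0.1], [0.2, -0.4], [-0.4, -0.5], [0.1, -0.5], [-0.1, -0.1], [0.6, -1.1], [-0.7, -0.3]]
rail t
[0.5975 0.2808 0.3029] deg 17.35
[[1.2, 0.2], [0.1, -0.0], [-1.0, -0.1], [-0.2, -0.1], [-0.1, 0.0]]
s
[0.5909 0.279  0.3075] deg 17.62
[[0.0, -1.2], [-1.1, -1.3], [-0.2, -0.4], [-0.1, 0.1], [1.1, 2.4], [0.4, 2.4]]
both
[0.595  0.2795 0.3088] deg 17.69
[[1.5, 1.1], [0.4, 0.5], [-0.5, 0.7], [0.1, 0.4], [0.2, 0.5], [-0.0, -0.2], [-0.9, -0.3], [-0.3, 0.7], [0.1, 1.2], [1.0, 3.5], [0.6, 3.5]]
camfoot
[ 0.5639 -0.2806  0.    ] deg 0.0
[[-0.0, -0.5], [0.1, -0.8]]
[ 0.56393387 -0.28055856  0.        ]
box
[ 0.571 -0.282 -0.189] deg -10.83
[[0.2, -0.3], [-0.0, -0.1], [0.4, 0.0], [-0.7, 0.4]]
[ 0.5808 -0.2762 -0.2733] deg -15.66
[[-0.9, 0.2], [-0.1, 0.8], [0.7, -2.7], [0.3, -0.1]]
[ 0.5726 -0.2811 -0.2194] deg -12.57
[[0.3, -1.0], [-0.0, -0.3], [-0.2, -0.3], [-1.2, -0.4], [-0.8, -1.1], [0.7, -1.0], [0.4, -4.7], [-0.6, -1.6]]
```

Run:
```python
from cell import status,get_image
import cv2,numpy as np
from scipy.spatial.transform import Rotation as R
s=status.get_state()
d=get_image("wrist");cv2.imwrite("pics/w0.png",d["color"][:,:,::-1])
T=np.eye(4);T[:3,:3]=R.from_euler('xyz',s['eef_rot']).as_matrix();T[:3,3]=s['tcp_pos']
print(d["K"]);print(np.round(np.linalg.inv(T)@d["extrinsics"],4).tolist())
```

```text
[[282.11780672   0.         317.30948172]
 [  0.         282.11780672 194.67245161]
 [  0.           0.           1.        ]]
[[1.0, -0.0007, -0.0006, 0.0009], [0.0009, 0.9549, 0.2971, -0.0772], [0.0004, -0.2971, 0.9549, -0.1209], [0.0, 0.0, 0.0, 1.0]]
```

View pics/w0.png

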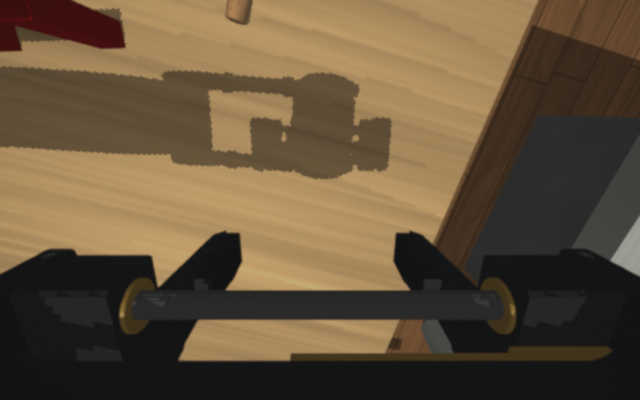

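Emit:
play_rows(
  steps=[
    {"z": -0.03},
    {"z": -0.03},
    {"x": -0.03, "y": -0.025, "z": -0.005},
    {"x": -0.03, "y": -0.025, "z": -0.005},
    {"x": -0.03, "y": -0.025, "z": -0.005},
    {"x": -0.03, "y": -0.025, "z": -0.005},
    {"x": -0.03, "y": -0.025, "z": -0.005},
    {"x": -0.03, "y": -0.025, "z": -0.005},
    {"x": -0.03, "y": -0.025, "z": -0.005},
    {"x": -0.03, "y": -0.025, "z": -0.005},
    {"x": -0.03, "y": -0.025, "z": -0.005},
    {"x": -0.03, "y": -0.025, "z": -0.005},
    {"x": -0.03, "y": -0.025, "z": -0.005},
    {"x": -0.03, "y": -0.025, "z": -0.005},
    {"x": -0.03, "y": -0.025, "z": -0.005},
    {"x": -0.03, "y": -0.025, "z": -0.005},
    {"x": -0.03, "y": -0.025},
    {"x": -0.03, "y": -0.025},
    {"x": -0.03, "y": -0.025},
    {"x": -0.03, "y": -0.025},
  ],
)

```text
schema error: expected keys x, y, z, rx, ry, rz, jaw
```

Emit:
play_rows(
  steps=[
    {"rz": 0.119},
    {"rz": 0.119},
    {"rz": 0.119},
    {"rz": 0},
  ],
)

```text
schema error: expected keys x, y, z, rx, ry, rz, jaw
```

Run:
```python
from cell import status,get_image
import cv2,numpy as np
d=get_image("wrist");cv2.imwrite("pics/w1.png",d["color"][:,:,::-1]);np.savez("w1.npz",K=d["K"],E=d["extrinsics"])
s=status.get_state();print(s['time'],s['tcp_pos'],s['eef_rot'],s['joint_pos'])
```

```text
0.2 [ 0.17724213 -0.65089516  0.26288368] [-3.14151693e+00  1.37754620e-03 -1.30499435e+00] [-1.34186821e+00  2.64436222e-01  1.60485166e+00  2.60249205e-05
  1.27368418e+00 -3.68814456e-02]
```

View pics/w1.png

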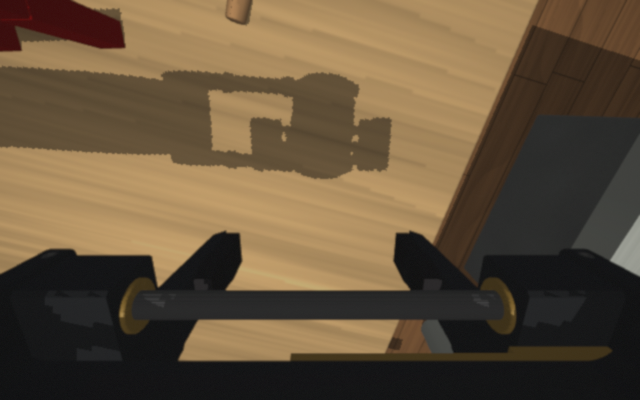

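All seven keys are needed in every row.

Emit:
play_rows(
  steps=[
    {"x": 0, "y": 0, "z": -0.03, "rx": 0, "ry": 0, "rz": 0, "jaw": 100},
    {"x": 0, "y": 0, "z": -0.03, "rx": 0, "ry": 0, "rz": 0, "jaw": 100},
    {"x": -0.03, "y": -0.025, "z": -0.005, "rx": 0, "ry": 0, "rz": 0, "jaw": 100},
    {"x": -0.03, "y": -0.025, "z": -0.005, "rx": 0, "ry": 0, "rz": 0, "jaw": 100},
    {"x": -0.03, "y": -0.025, "z": -0.005, "rx": 0, "ry": 0, "rz": 0, "jaw": 100},
    {"x": -0.03, "y": -0.025, "z": -0.005, "rx": 0, "ry": 0, "rz": 0, "jaw": 100},
    {"x": -0.03, "y": -0.025, "z": -0.005, "rx": 0, "ry": 0, "rz": 0, "jaw": 100},
    {"x": -0.03, "y": -0.025, "z": -0.005, "rx": 0, "ry": 0, "rz": 0, "jaw": 100},
    {"x": -0.03, "y": -0.025, "z": -0.005, "rx": 0, "ry": 0, "rz": 0, "jaw": 100},
    {"x": -0.03, "y": -0.025, "z": -0.005, "rx": 0, "ry": 0, "rz": 0, "jaw": 100},
    {"x": -0.03, "y": -0.025, "z": -0.005, "rx": 0, "ry": 0, "rz": 0, "jaw": 100},
    {"x": -0.03, "y": -0.025, "z": -0.005, "rx": 0, "ry": 0, "rz": 0, "jaw": 100},
    {"x": -0.03, "y": -0.025, "z": -0.005, "rx": 0, "ry": 0, "rz": 0, "jaw": 100},
    {"x": -0.03, "y": -0.025, "z": -0.005, "rx": 0, "ry": 0, "rz": 0, "jaw": 100},
    {"x": -0.03, "y": -0.025, "z": 0, "rx": 0, "ry": 0, "rz": 0, "jaw": 100},
    {"x": -0.03, "y": -0.025, "z": 0, "rx": 0, "ry": 0, "rz": 0, "jaw": 100},
    {"x": -0.03, "y": -0.025, "z": 0, "rx": 0, "ry": 0, "rz": 0, "jaw": 100},
    {"x": -0.03, "y": -0.025, "z": 0, "rx": 0, "ry": 0, "rz": 0, "jaw": 100},
    {"x": -0.03, "y": -0.025, "z": 0, "rx": 0, "ry": 0, "rz": 0, "jaw": 100},
    {"x": -0.03, "y": -0.025, "z": 0, "rx": 0, "ry": 0, "rz": 0, "jaw": 100},
  ],
)

```text
time: 1.87
tcp_pos: [0.4699, -0.01, 0.3838]
eef_rot: [-3.141, -0.0, -1.305]
contact_force: [0.6, -0.5, -0.2]
gripper_width: 0.996
```

Emit:
play_rows(
  steps=[
    {"x": 0, "y": 0, "z": 0, "rx": 0, "ry": 0, "rz": 0.119, "jaw": 100},
    {"x": 0, "y": 0, "z": 0, "rx": 0, "ry": 0, "rz": 0.119, "jaw": 100},
    {"x": 0, "y": 0, "z": 0, "rx": 0, "ry": 0, "rz": 0.119, "jaw": 100},
    {"x": 0, "y": 0, "z": 0, "rx": 0, "ry": 0, "rz": 0, "jaw": 100},
    {"x": 0, "y": 0, "z": 0, "rx": 0, "ry": 0, "rz": 0, "jaw": 100},
  ],
)

```text
time: 2.28
tcp_pos: [0.4695, -0.0119, 0.3835]
eef_rot: [3.141, 0.0, -1.658]
contact_force: [0.4, -0.1, -0.9]
gripper_width: 1.0
```

```bash
cat > look.py <<'E'
import sys
from cell import status,get_image
import cv2,numpy as np
n=sys.argv[1];cam=sys.argv[2] if len(sys.argv)>2 else "wrist"
d=get_image(cam);cv2.imwrite(f"pics/{n}.png",d["color"][:,:,::-1]);np.savez(f"{n}.npz",K=d["K"],E=d["extrinsics"])
s=status.get_state();print(s['time'],s['tcp_pos'],s['eef_rot'],s['gripper_width'],s['contact_force'])
print(s['joint_pos'])
E
python3 look.py w2
```

```text
2.3333 [ 0.46952183 -0.01208694  0.38360702] [ 3.14140184e+00  2.41315624e-05 -1.65879922e+00] 0.9973914515381612 [-0.07938437 -0.82073444 -0.12737107]
[-7.87947814e-02 -1.85304310e-01  1.85296738e+00  2.60090198e-05
  1.47412017e+00  1.58000193e+00]
```

View pics/w2.png

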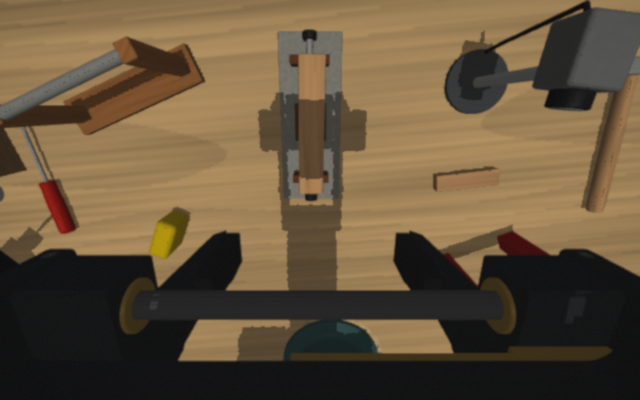

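The wrist view shows the jig and frame near (312,120), the rail at upper left, and the inspection camera at upper right with its lens at (570,98). I'll enlarge each.

Run:
```python
import cv2
t=cv2.imread("pics/w2.png")
def crop(im,x,y,w,h,k,n):cv2.imwrite(n,cv2.resize(im[y:y+h,x:x+w],None,fx=k,fy=k,interpolation=cv2.INTER_CUBIC))
crop(t,265,20,90,190,3.1*1,"pics/a.png")
crop(t,270,20,80,75,8,"pics/a1.png")
crop(t,270,140,80,70,8,"pics/a2.png")
crop(t,0,30,210,110,3.8,"pics/b.png")
crop(t,440,0,200,120,4,"pics/c.png")
```

```text
(no output)
```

View pics/a1.png

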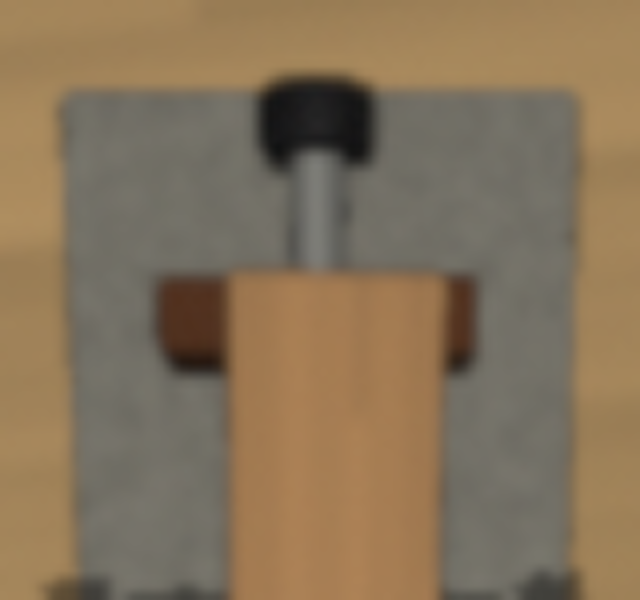

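View pics/a2.png

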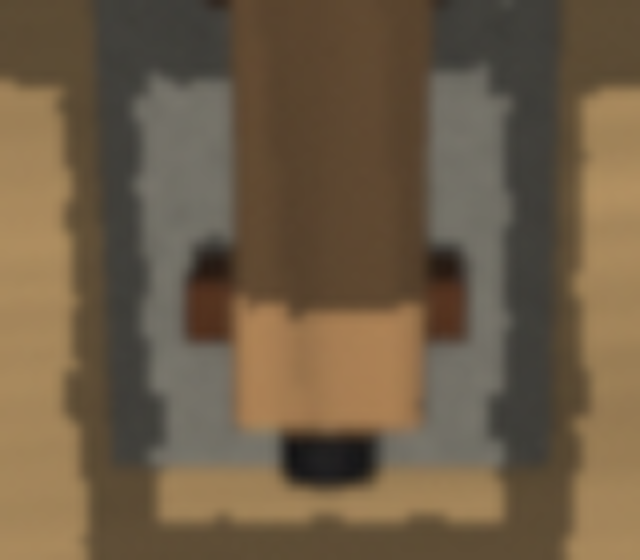

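View pics/b.png

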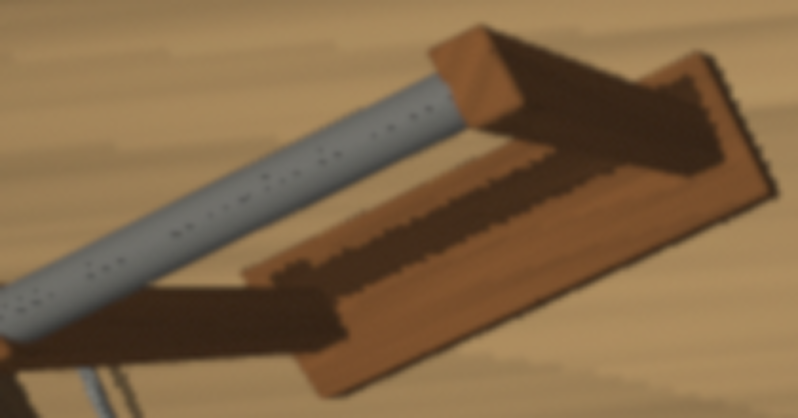

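View pics/c.png

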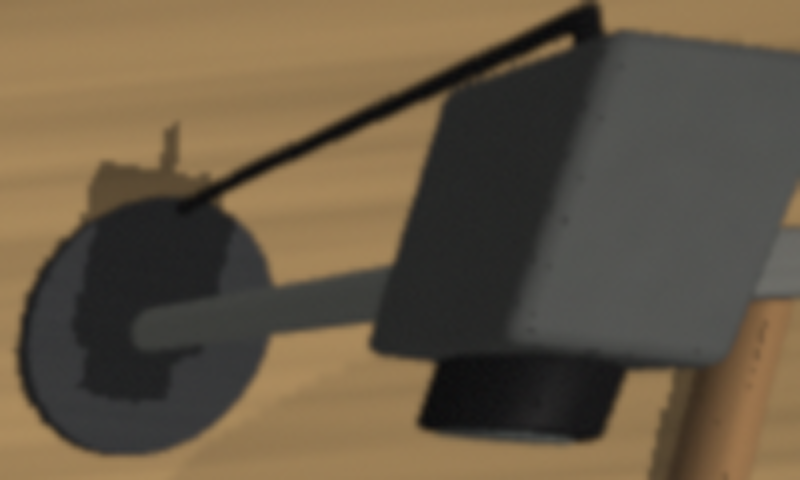

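```bash
cat > fit2.py <<'E'
from h import *
d=np.load("w2.npz");C['w']=(d['K'],d['E'])
a1=lambda q:px(270,20,8,q);a2=lambda q:px(270,140,8,q);b=lambda q:px(0,30,3.8,q);c=lambda q:px(440,0,4,q)
print('jig');fit([('w',(.135,.05,.018),a1((65,90))),('w',(.135,-.05,.018),a1((577,92))),('w',(-.135,.05,.018),a2((112,465))),('w',(-.135,-.05,.018),a2((552,465)))],[.52,0,-.08])
print('frame');fit([('w',(.08,.015,.166),a1((228,270))),('w',(.08,-.015,.166),a1((447,272))),('w',(-.08,.015,.166),a2((238,430))),('w',(-.08,-.015,.166),a2((423,430)))],[.52,0,-.08])
print('rail')
foot=[('w',(.03,-.115,.015),b((703,52))),('w',(-.03,-.115,.015),b((775,192))),('w',(-.03,.115,.015),b((332,397))),('w',(.03,.115,.015),b((245,272)))]
bar=[('w',(0,-.085,.148),b((452,101)))]
fit(foot,[.6,.28,.3]);fit(foot+bar,[.6,.28,.3])
# cam with box offset
box=[((-.0325,.027,.225),(509,343)),((.0325,.027,.225),(608,32)),((.0325,.027,.175),(447,97)),((-.0325,.027,.175),(372,347)),((-.0325,-.027,.225),(725,363))]
obs=[('w',p,c(q)) for p,q in box]
tj=lambda p:px(290,140,5.5,p)
obt=[('t',p,tj(q)) for p,q in [((.0325,.027,.225),(628,115)),((.0325,-.027,.225),(719,133)),((-.0325,-.027,.225),(695,239)),((-.0325,.027,.225),(611,218))]]
print('box w');bw=fit(obs,[.57,-.28,-.2]);print('box w+t');bb=fit(obs+obt,[.57,-.28,-.2])
print('foot w');fw=fit([('w',(0,0,.01),c((146,326)))],[.56,-.28,0]);print('foot0');fit([('w',(0,0,.0),c((146,326)))],[.56,-.28,0]);print('postbase');fit([('w',(0,0,.01),c((153,330)))],[.56,-.28,0])
def full(v):
    o=[]
    for l,off in ((obs,1),(obt,1)):
        for cm,p,q in l:o.append((cm,np.array(p)+[v[3],0,0],q))
    o+=[('w',(0,0,.01),c((146,326))),('t',(0,0,.01),tj((612,233))),('w',(-.0415,0,.2),c((512,435)))]
    M=R.from_euler('z',v[2]).as_matrix()
    return np.concatenate([proj(cm,M@np.array(p)+[v[0],v[1],0])[0]-q for cm,p,q in o])
r=least_squares(full,[.56,-.28,-.2,.01],loss='soft_l1');print('full',np.round(r.x,4),np.degrees(r.x[2]));print(np.round(r.fun.reshape(-1,2),1).tolist())
v=r.x;print('view',v[:2]-.1515*np.array([np.cos(v[2]),np.sin(v[2])]))
E
python3 fit2.py
```

```text
jig
[ 0.5241 -0.0057 -0.0878] deg -5.03
[[-0.7, -0.3], [0.8, -0.6], [-0.1, 0.8], [0.0, 0.7]]
frame
[ 0.5231 -0.0101 -0.1011] deg -5.79
[[-0.1, -0.4], [0.1, -0.3], [-0.4, 0.4], [0.4, 0.6]]
rail
[0.5978 0.2775 0.3024] deg 17.32
[[0.7, -1.4], [0.7, 0.2], [-1.3, 1.5], [-0.5, 0.1]]
[0.5973 0.2787 0.3005] deg 17.22
[[0.1, -0.8], [0.1, 0.7], [-1.9, 1.7], [-1.1, 0.4], [4.6, -0.8]]
box w
[ 0.5719 -0.2832 -0.1688] deg -9.67
[[-0.0, 0.8], [1.2, -2.2], [-4.0, -1.8], [-4.3, 3.0], [2.6, 0.8]]
box w+t
[ 0.5717 -0.2831 -0.1725] deg -9.88
[[-0.3, 0.9], [1.2, -2.1], [-4.0, -1.7], [-4.5, 3.0], [2.3, 1.0], [0.3, -0.4], [0.2, -0.5], [0.9, -0.3], [-0.2, 0.3]]
foot w
[ 0.5635 -0.2808  0.    ] deg 0.0
[[0.0, 0.0]]
foot0
[ 0.5639 -0.286   0.    ] deg 0.0
[[0.0, 0.0]]
postbase
[ 0.5618 -0.2837  0.    ] deg 0.0
[[-0.0, -0.0]]
full [ 0.5634 -0.2818 -0.1612  0.0084] -9.233794672085583
[[0.1, 1.2], [0.8, -1.8], [-4.3, -1.4], [-4.2, 3.3], [2.9, 0.7], [0.3, -0.3], [0.1, -0.6], [1.1, -0.3], [-0.1, 0.5], [0.7, 0.0], [0.3, -0.4], [-1.1, -0.1]]
view [ 0.41386761 -0.25752511]
```

Fit: frame at (0.523,-0.010), yaw about -5.5°; rail at (0.597,0.278), yaw 17.3°. I'll move over the frame, descend and grip.

Emit:
play_rows(
  steps=[
    {"x": -0.0034, "y": -0.0266, "z": 0.01, "rx": 0, "ry": 0, "rz": 0.008, "jaw": 100},
    {"x": -0.0034, "y": -0.0266, "z": 0.03, "rx": 0, "ry": 0, "rz": 0, "jaw": 100},
    {"x": 0, "y": 0, "z": 0.035, "rx": 0, "ry": 0, "rz": 0, "jaw": 100},
    {"x": 0, "y": 0, "z": 0.035, "rx": 0, "ry": 0, "rz": 0, "jaw": 100},
    {"x": 0, "y": 0, "z": 0.035, "rx": 0, "ry": 0, "rz": 0, "jaw": 100},
    {"x": 0, "y": 0, "z": 0.03, "rx": 0, "ry": 0, "rz": 0, "jaw": 100},
    {"x": 0, "y": 0, "z": 0.02, "rx": 0, "ry": 0, "rz": 0, "jaw": 100},
    {"x": 0, "y": 0, "z": 0.015, "rx": 0, "ry": 0, "rz": 0, "jaw": 100},
    {"x": 0, "y": 0, "z": 0.007, "rx": 0, "ry": 0, "rz": 0, "jaw": 100},
    {"x": 0, "y": 0, "z": 0, "rx": 0, "ry": 0, "rz": 0, "jaw": 100},
  ],
)

```text
time: 3.17
tcp_pos: [0.5218, -0.0106, 0.1647]
eef_rot: [3.138, -0.0, -1.669]
contact_force: [0.5, -0.0, 0.4]
gripper_width: 1.0
```

```bash
python3 look.py w3
```

```text
3.2167 [ 0.5229085  -0.0106293   0.16631365] [ 3.14030221e+00 -2.75296594e-05 -1.66933766e+00] 1.0017099952394704 [-0.06154702 -0.25125073  0.23455027]
[-6.79581229e-02  6.14054037e-02  2.02674175e+00  1.37313198e-05
  1.05473619e+00  1.60137277e+00]
```

View pics/w3.png

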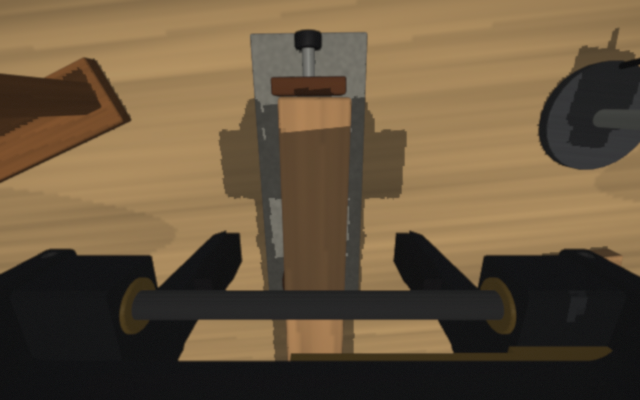

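The crosspiece at column 315 is centred between the fingers at 240 and 395 (midpoint 317), so I'll close.

Emit:
play_rows(
  steps=[
    {"x": 0, "y": 0, "z": 0, "rx": 0, "ry": 0, "rz": 0, "jaw": 0},
    {"x": 0, "y": 0, "z": 0, "rx": 0, "ry": 0, "rz": 0, "jaw": 0},
    {"x": 0, "y": 0, "z": 0, "rx": 0, "ry": 0, "rz": 0, "jaw": 0},
    {"x": 0, "y": 0, "z": 0, "rx": 0, "ry": 0, "rz": 0, "jaw": 0},
    {"x": 0, "y": 0, "z": 0, "rx": 0, "ry": 0, "rz": 0, "jaw": 0},
    {"x": 0, "y": 0, "z": 0, "rx": 0, "ry": 0, "rz": 0, "jaw": 0},
    {"x": 0, "y": 0, "z": 0, "rx": 0, "ry": 0, "rz": 0, "jaw": 0},
    {"x": 0, "y": 0, "z": 0, "rx": 0, "ry": 0, "rz": 0, "jaw": 0},
  ],
)

```text
time: 3.88
tcp_pos: [0.5233, -0.0103, 0.1668]
eef_rot: [-3.141, 0.0, -1.67]
contact_force: [-0.5, -0.2, -0.1]
gripper_width: 0.418
```

Emit:
play_rows(
  steps=[
    {"x": 0, "y": 0, "z": 0, "rx": 0, "ry": 0, "rz": 0, "jaw": 0},
    {"x": 0, "y": 0, "z": 0, "rx": 0, "ry": 0, "rz": 0, "jaw": 0},
    {"x": 0, "y": 0, "z": 0, "rx": 0, "ry": 0, "rz": 0, "jaw": 0},
    {"x": 0, "y": 0, "z": 0, "rx": 0, "ry": 0, "rz": 0, "jaw": 0},
  ],
)

```text
time: 4.22
tcp_pos: [0.5232, -0.0103, 0.1667]
eef_rot: [3.141, 0.0, -1.67]
contact_force: [0.1, 0.3, 0.1]
gripper_width: 0.334
```

Emit:
play_rows(
  steps=[
    {"x": 0, "y": 0, "z": -0.01, "rx": 0, "ry": 0, "rz": 0, "jaw": 0},
    {"x": 0, "y": 0, "z": -0.015, "rx": 0, "ry": 0, "rz": 0, "jaw": 0},
    {"x": 0, "y": 0, "z": -0.015, "rx": 0, "ry": 0, "rz": 0, "jaw": 0},
    {"x": 0, "y": 0, "z": -0.02, "rx": 0, "ry": 0, "rz": 0, "jaw": 0},
    {"x": 0, "y": 0, "z": -0.02, "rx": 0, "ry": 0, "rz": 0, "jaw": 0},
    {"x": 0, "y": 0, "z": -0.02, "rx": 0, "ry": 0, "rz": 0, "jaw": 0},
    {"x": 0, "y": 0, "z": -0.02, "rx": 0, "ry": 0, "rz": 0, "jaw": 0},
    {"x": 0, "y": 0, "z": -0.02, "rx": 0, "ry": 0, "rz": 0, "jaw": 0},
    {"x": 0, "y": 0, "z": -0.02, "rx": 0, "ry": 0, "rz": 0, "jaw": 0},
    {"x": 0, "y": 0, "z": -0.02, "rx": 0, "ry": 0, "rz": 0, "jaw": 0},
    {"x": 0, "y": 0, "z": -0.015, "rx": 0, "ry": 0, "rz": 0, "jaw": 0},
    {"x": 0, "y": 0, "z": 0, "rx": 0, "ry": 0, "rz": 0, "jaw": 0},
    {"x": 0, "y": 0, "z": 0, "rx": 0, "ry": 0, "rz": 0, "jaw": 0},
  ],
)

```text
time: 5.3
tcp_pos: [0.5235, -0.0104, 0.3627]
eef_rot: [-3.14, -0.0, -1.67]
contact_force: [-0.3, 0.3, -3.5]
gripper_width: 0.338
```

```bash
python3 look.py w4;python3 look.py s4 scene
```

```text
5.35 [ 0.52292394 -0.01037912  0.36125423] [ 3.14109543e+00 -1.06503580e-04 -1.67003949e+00] 0.33868857787767165 [-0.62142593  0.07103524 -3.92284076]
[-6.74164391e-02 -7.24270045e-02  1.79310424e+00 -9.16479485e-05
  1.42141578e+00  1.60263674e+00]
5.4 [ 0.5225687  -0.01031079  0.36034499] [ 3.13941669e+00 -1.18613073e-04 -1.66998068e+00] 0.3366650461240685 [-0.05140329 -0.25873425 -2.59003786]
[-6.73566347e-02 -7.18090330e-02  1.79415317e+00 -4.98638873e-05
  1.42142715e+00  1.60263165e+00]
```

View pics/w4.png

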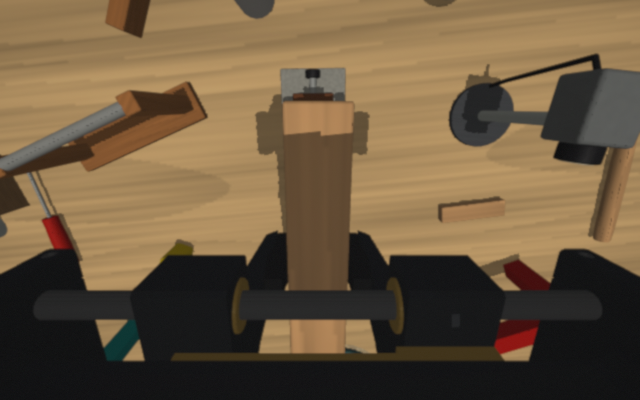

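View pics/s4.png

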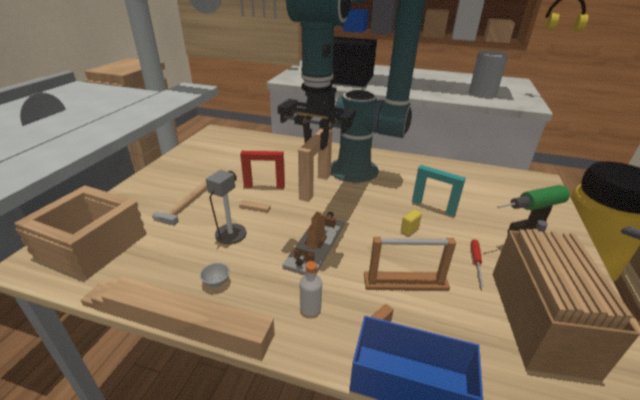

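The frame is in hand and clear of everything. Moving over to the rail.

Emit:
play_rows(
  steps=[
    {"x": -0.0126, "y": -0.002, "z": -0.01, "rx": 0, "ry": 0, "rz": 0, "jaw": 0},
    {"x": -0.0217, "y": -0.0035, "z": -0.01, "rx": 0, "ry": 0, "rz": 0, "jaw": 0},
    {"x": -0.029, "y": -0.0045, "z": 0, "rx": 0, "ry": 0, "rz": 0, "jaw": 0},
    {"x": -0.029, "y": -0.0045, "z": 0, "rx": 0, "ry": 0, "rz": 0, "jaw": 0},
    {"x": -0.029, "y": -0.0045, "z": 0, "rx": 0, "ry": 0, "rz": 0, "jaw": 0},
    {"x": -0.029, "y": -0.0045, "z": 0, "rx": 0, "ry": 0, "rz": 0, "jaw": 0},
    {"x": -0.029, "y": -0.0045, "z": 0, "rx": 0, "ry": 0, "rz": 0, "jaw": 0},
    {"x": -0.029, "y": -0.0045, "z": 0, "rx": 0, "ry": 0, "rz": 0, "jaw": 0},
    {"x": -0.029, "y": -0.0045, "z": 0, "rx": 0, "ry": 0, "rz": 0, "jaw": 0},
    {"x": -0.029, "y": -0.0045, "z": 0, "rx": 0, "ry": 0, "rz": 0, "jaw": 0},
    {"x": -0.018, "y": -0.0025, "z": 0, "rx": 0, "ry": 0, "rz": 0, "jaw": 0},
    {"x": -0.011, "y": -0.002, "z": 0, "rx": 0, "ry": 0, "rz": 0, "jaw": 0},
    {"x": 0, "y": 0, "z": 0, "rx": 0, "ry": 0, "rz": -0.06, "jaw": 0},
    {"x": 0, "y": 0, "z": 0, "rx": 0, "ry": 0, "rz": -0.1, "jaw": 0},
    {"x": 0, "y": 0, "z": 0, "rx": 0, "ry": 0, "rz": -0.1, "jaw": 0},
    {"x": 0, "y": 0, "z": 0, "rx": 0, "ry": 0, "rz": -0.1, "jaw": 0},
    {"x": 0, "y": 0, "z": 0, "rx": 0, "ry": 0, "rz": -0.041, "jaw": 0},
    {"x": 0, "y": 0, "z": 0, "rx": 0, "ry": 0, "rz": 0, "jaw": 0},
    {"x": 0, "y": 0, "z": 0, "rx": 0, "ry": 0, "rz": 0, "jaw": 0},
  ],
)

```text
time: 6.98
tcp_pos: [0.5982, 0.2785, 0.3815]
eef_rot: [3.141, -0.0, -1.271]
contact_force: [0.5, -0.6, -1.8]
gripper_width: 0.341
```

```bash
python3 look.py w5;python3 look.py t5 top; python3 -c "
import cv2
t=cv2.imread('pics/t5.png')
cv2.imwrite('pics/t5c.png',cv2.resize(t[130:230,170:350],None,fx=4.4,fy=4.4,interpolation=cv2.INTER_CUBIC))"
```

```text
7.0333 [0.59820844 0.27856792 0.38156082] [ 3.14102152e+00 -2.59719644e-04 -1.27085207e+00] 0.3399955654823449 [-0.59818778 -0.13815736 -1.55000699]
[ 3.98162902e-01  1.89344880e-01  1.48126674e+00 -2.03463022e-04
  1.47157488e+00  1.66903526e+00]
7.0833 [0.59824528 0.27864935 0.38160354] [ 3.14118904e+00 -1.71494616e-04 -1.27055042e+00] 0.336331576297064 [ 0.17920995 -0.05039968 -1.30665212]
[ 3.98220981e-01  1.89359099e-01  1.48117419e+00 -1.31841470e-04
  1.47147782e+00  1.66878453e+00]
```

View pics/w5.png

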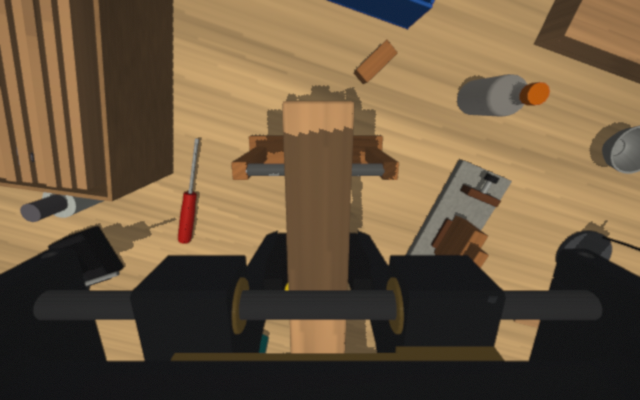

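View pics/t5c.png

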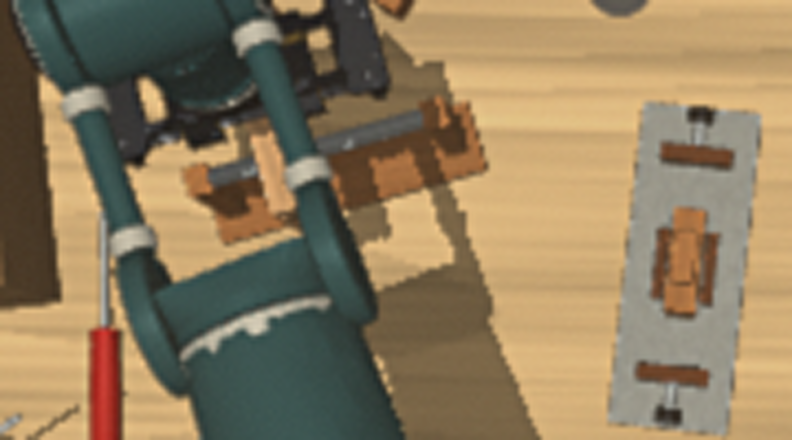

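```bash
python3 -c "
import cv2
t=cv2.imread('pics/w5.png')
cv2.imwrite('pics/w5c.png',cv2.resize(t[120:200,220:410],None,fx=4.2,fy=4.2,interpolation=cv2.INTER_CUBIC))"
```

View pics/w5c.png

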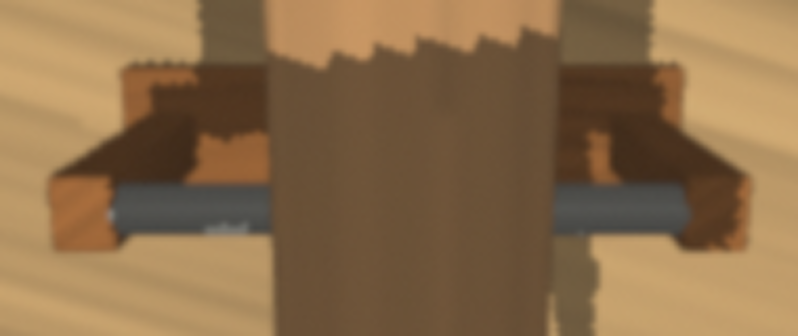

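Run:
```python
from h import *
d=np.load("w5.npz");C['w']=(d['K'],d['E'])
b=lambda q:px(220,120,4.2,q)
fit([('w',(0,.085,.148),b((110,209))),('w',(0,-.085,.148),b((688,209)))],[.597,.28,.3])
fit([('w',(-.00,.115,.148),b((48,209))),('w',(0,-.115,.148),b((750,209)))],[.597,.28,.3])
fit([('w',(.03,.115,.015),b((122,68))),('w',(.03,-.115,.015),b((684,68)))],[.597,.28,.3])
v=fit([('w',(0,.085,.148),b((110,209))),('w',(0,-.085,.148),b((688,209))),('w',(.03,.115,.015),b((122,68))),('w',(.03,-.115,.015),b((684,68)))],[.597,.28,.3])
```

```text
[0.5981 0.2813 0.2989] deg 17.12
[[2.4, -0.1], [-2.4, -0.1]]
[0.5979 0.2812 0.299 ] deg 17.13
[[-6.3, 0.1], [6.3, 0.1]]
[0.5974 0.2806 0.2989] deg 17.13
[[-0.8, 0.0], [0.8, 0.0]]
[0.5979 0.2808 0.2989] deg 17.12
[[2.7, 0.2], [-2.1, 0.2], [-0.9, -0.3], [0.8, -0.3]]
```

Rail re-measured at (0.598,0.281), yaw 17.1°; TCP is (0.598,0.2786), frame yaw 17.2°. Shifting 2 mm and lowering to just above the bar.

Emit:
play_rows(
  steps=[
    {"x": -0.002, "y": 0, "z": 0.01, "rx": 0, "ry": 0, "rz": 0, "jaw": 0},
    {"x": 0, "y": 0, "z": 0.02, "rx": 0, "ry": 0, "rz": 0, "jaw": 0},
    {"x": 0, "y": 0, "z": 0.025, "rx": 0, "ry": 0, "rz": 0, "jaw": 0},
    {"x": 0, "y": 0, "z": 0.025, "rx": 0, "ry": 0, "rz": 0, "jaw": 0},
    {"x": 0, "y": 0, "z": 0.025, "rx": 0, "ry": 0, "rz": 0, "jaw": 0},
    {"x": 0, "y": 0, "z": 0.025, "rx": 0, "ry": 0, "rz": 0, "jaw": 0},
    {"x": 0, "y": 0, "z": 0.02, "rx": 0, "ry": 0, "rz": 0, "jaw": 0},
    {"x": 0, "y": 0, "z": 0.015, "rx": 0, "ry": 0, "rz": 0, "jaw": 0},
    {"x": 0, "y": 0, "z": 0.01, "rx": 0, "ry": 0, "rz": 0, "jaw": 0},
    {"x": 0, "y": 0, "z": 0.008, "rx": 0, "ry": 0, "rz": 0, "jaw": 0},
    {"x": 0, "y": 0, "z": 0.005, "rx": 0, "ry": 0, "rz": 0, "jaw": 0},
    {"x": 0, "y": 0, "z": 0.003, "rx": 0, "ry": 0, "rz": 0, "jaw": 0},
    {"x": 0, "y": 0, "z": 0, "rx": 0, "ry": 0, "rz": 0, "jaw": 0},
    {"x": 0, "y": 0, "z": 0, "rx": 0, "ry": 0, "rz": 0, "jaw": 0},
  ],
)

```text
time: 8.25
tcp_pos: [0.5982, 0.2811, 0.1917]
eef_rot: [-3.14, 0.0, -1.269]
contact_force: [-0.6, -0.1, -0.5]
gripper_width: 0.339
```

```bash
python3 look.py s6 scene; python3 -c "
import cv2
t=cv2.imread('pics/s6.png')
cv2.imwrite('pics/s6c.png',cv2.resize(t[180:310,330:500],None,fx=4.5,fy=4.5,interpolation=cv2.INTER_CUBIC))"
```

```text
8.3 [0.59832237 0.28115036 0.19188374] [-3.13967154e+00  1.93238288e-04 -1.26902549e+00] 0.3379934131197101 [ 0.0236951   0.14126463 -2.67600608]
[4.01602592e-01 2.87472323e-01 1.71007285e+00 8.85879930e-07
 1.14211667e+00 1.67062790e+00]
```

View pics/s6c.png

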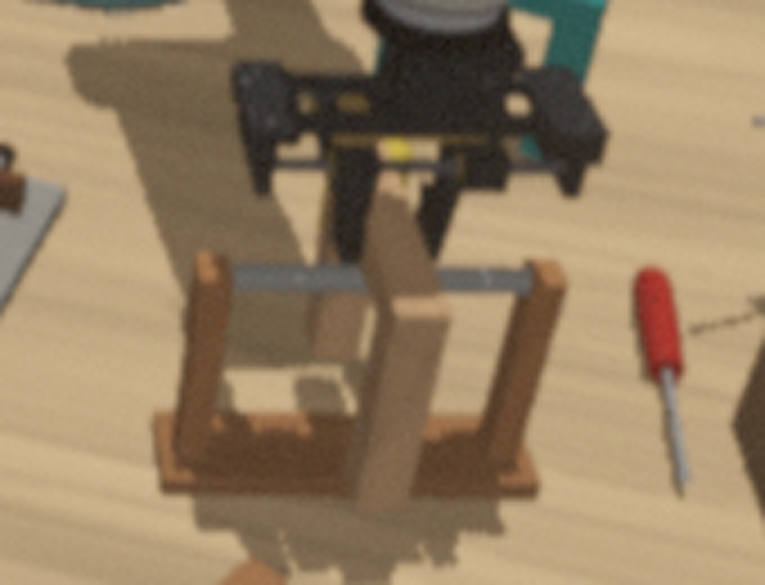

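The legs straddle the bar. Lowering the last few millimetres gently while watching the force.

Emit:
play_rows(
  steps=[
    {"x": 0, "y": 0, "z": 0.002, "rx": 0, "ry": 0, "rz": 0, "jaw": 0},
    {"x": 0, "y": 0, "z": 0.002, "rx": 0, "ry": 0, "rz": 0, "jaw": 0},
    {"x": 0, "y": 0, "z": 0.002, "rx": 0, "ry": 0, "rz": 0, "jaw": 0},
    {"x": 0, "y": 0, "z": 0, "rx": 0, "ry": 0, "rz": 0, "jaw": 0},
    {"x": 0, "y": 0, "z": 0, "rx": 0, "ry": 0, "rz": 0, "jaw": 0},
  ],
)

```text
time: 8.72
tcp_pos: [0.5977, 0.2808, 0.1847]
eef_rot: [3.142, -0.0, -1.269]
contact_force: [1.1, 0.3, -1.9]
gripper_width: 0.336
```

Emit:
play_rows(
  steps=[
    {"x": 0, "y": 0, "z": 0.001, "rx": 0, "ry": 0, "rz": 0, "jaw": 0},
    {"x": 0, "y": 0, "z": 0, "rx": 0, "ry": 0, "rz": 0, "jaw": 0},
  ],
)

```text
time: 8.88
tcp_pos: [0.5977, 0.2809, 0.1845]
eef_rot: [-3.141, -0.0, -1.269]
contact_force: [-2.0, -0.7, 3.0]
gripper_width: 0.339
```

Contact: the force changed sign to +3 N. Opening.

Emit:
play_rows(
  steps=[
    {"x": 0, "y": 0, "z": 0, "rx": 0, "ry": 0, "rz": 0, "jaw": 45},
    {"x": 0, "y": 0, "z": 0, "rx": 0, "ry": 0, "rz": 0, "jaw": 60},
    {"x": 0, "y": 0, "z": 0, "rx": 0, "ry": 0, "rz": 0, "jaw": 80},
    {"x": 0, "y": 0, "z": 0, "rx": 0, "ry": 0, "rz": 0, "jaw": 80},
    {"x": 0, "y": 0, "z": 0, "rx": 0, "ry": 0, "rz": 0, "jaw": 80},
    {"x": 0, "y": 0, "z": 0, "rx": 0, "ry": 0, "rz": 0, "jaw": 80},
    {"x": 0, "y": 0, "z": 0, "rx": 0, "ry": 0, "rz": 0, "jaw": 80},
    {"x": 0, "y": 0, "z": 0, "rx": 0, "ry": 0, "rz": 0, "jaw": 80},
  ],
)

```text
time: 9.55
tcp_pos: [0.5977, 0.2809, 0.1837]
eef_rot: [3.142, 0.0, -1.269]
contact_force: [-0.0, 0.9, 0.6]
gripper_width: 0.797
```

Emit:
play_rows(
  steps=[
    {"x": 0, "y": 0, "z": -0.01, "rx": 0, "ry": 0, "rz": 0, "jaw": 80},
    {"x": 0, "y": 0, "z": -0.02, "rx": 0, "ry": 0, "rz": 0, "jaw": 80},
    {"x": 0, "y": 0, "z": -0.03, "rx": 0, "ry": 0, "rz": 0, "jaw": 80},
    {"x": 0, "y": 0, "z": -0.03, "rx": 0, "ry": 0, "rz": 0, "jaw": 80},
    {"x": 0, "y": 0, "z": -0.03, "rx": 0, "ry": 0, "rz": 0, "jaw": 80},
    {"x": 0, "y": 0, "z": -0.03, "rx": 0, "ry": 0, "rz": 0, "jaw": 80},
    {"x": 0, "y": 0, "z": 0, "rx": 0, "ry": 0, "rz": 0, "jaw": 80},
  ],
)

```text
time: 10.13
tcp_pos: [0.6005, 0.2821, 0.3434]
eef_rot: [-3.128, 0.001, -1.269]
contact_force: [1.1, 0.2, 1.4]
gripper_width: 0.799
```

```bash
python3 look.py w7; python3 look.py s7 scene; python3 -c "
import cv2
t=cv2.imread('pics/s7.png')
cv2.imwrite('pics/s7c.png',cv2.resize(t[180:310,330:500],None,fx=4.5,fy=4.5,interpolation=cv2.INTER_CUBIC))"
```

```text
10.1833 [0.59971193 0.28172841 0.34006594] [-3.13154227e+00  1.01387586e-03 -1.26897335e+00] 0.7984434457829716 [-0.06754962  0.04502628 -0.1086757 ]
[4.01582464e-01 1.99249132e-01 1.54365516e+00 7.97347085e-06
 1.38858697e+00 1.67055950e+00]
10.2333 [0.59859834 0.28125287 0.33687038] [-3.13639164e+00  5.27046078e-04 -1.26896089e+00] 0.795825327530113 [-0.02177229 -0.02259534  0.57369551]
[4.01579422e-01 2.00972117e-01 1.54733013e+00 6.62204330e-06
 1.38806276e+00 1.67054050e+00]
```

View pics/s7c.png

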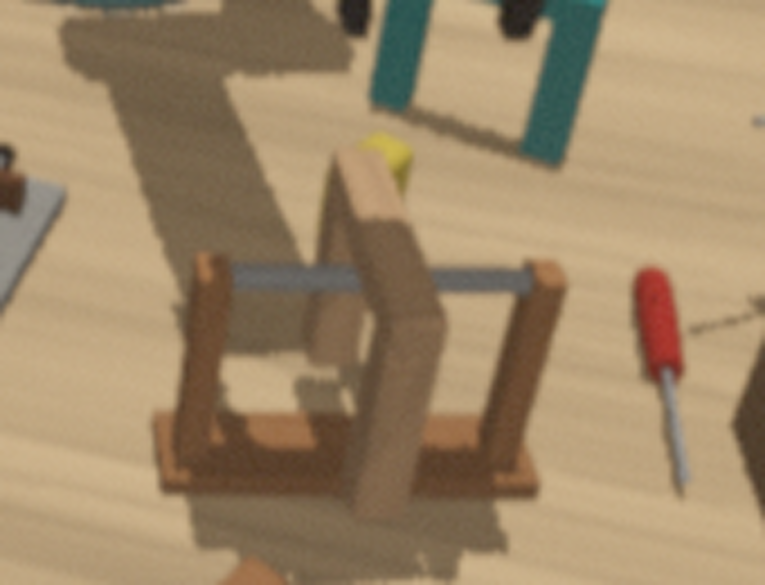

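View pics/w7.png

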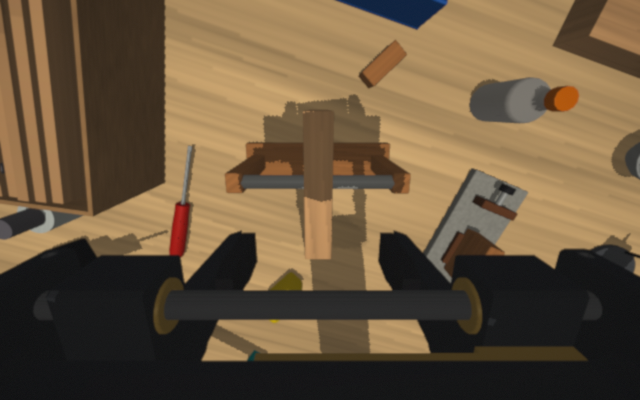

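The frame hangs mid-bar, square (bar at row 182, crosspiece at column 318, posts at 226 and 410). Next, back over the jig for the block.

Emit:
play_rows(
  steps=[
    {"x": 0, "y": 0, "z": 0, "rx": 0, "ry": 0, "rz": 0.1, "jaw": 80},
    {"x": 0, "y": 0, "z": 0, "rx": 0, "ry": 0, "rz": 0.1, "jaw": 80},
    {"x": 0, "y": 0, "z": 0, "rx": 0, "ry": 0, "rz": 0.1, "jaw": 80},
    {"x": 0, "y": 0, "z": 0, "rx": 0, "ry": 0, "rz": 0.1, "jaw": 80},
    {"x": 0.015, "y": 0.006, "z": 0, "rx": 0, "ry": 0, "rz": 0, "jaw": 80},
    {"x": 0.026, "y": 0.0103, "z": 0, "rx": 0, "ry": 0, "rz": 0, "jaw": 80},
    {"x": 0.03, "y": 0.0118, "z": 0, "rx": 0, "ry": 0, "rz": 0, "jaw": 80},
    {"x": 0.03, "y": 0.0118, "z": 0, "rx": 0, "ry": 0, "rz": 0, "jaw": 80},
    {"x": 0.03, "y": 0.0118, "z": 0.005, "rx": 0, "ry": 0, "rz": 0, "jaw": 80},
    {"x": 0.03, "y": 0.0118, "z": 0.005, "rx": 0, "ry": 0, "rz": 0, "jaw": 80},
    {"x": 0.03, "y": 0.0118, "z": 0.005, "rx": 0, "ry": 0, "rz": 0, "jaw": 80},
    {"x": 0.03, "y": 0.0118, "z": 0.005, "rx": 0, "ry": 0, "rz": 0, "jaw": 80},
    {"x": 0.03, "y": 0.0118, "z": 0.005, "rx": 0, "ry": 0, "rz": 0, "jaw": 80},
    {"x": 0.026, "y": 0.0103, "z": 0.005, "rx": 0, "ry": 0, "rz": 0, "jaw": 80},
    {"x": 0.018, "y": 0.0075, "z": 0.005, "rx": 0, "ry": 0, "rz": 0, "jaw": 80},
    {"x": 0.008, "y": 0.0045, "z": 0, "rx": 0, "ry": 0, "rz": 0, "jaw": 80},
    {"x": 0, "y": 0, "z": 0, "rx": 0, "ry": 0, "rz": 0, "jaw": 80},
    {"x": 0, "y": 0, "z": 0, "rx": 0, "ry": 0, "rz": 0, "jaw": 80},
    {"x": 0, "y": 0, "z": 0, "rx": 0, "ry": 0, "rz": 0, "jaw": 80},
  ],
)

```text
time: 11.82
tcp_pos: [0.4479, -0.0081, 0.2987]
eef_rot: [-3.141, 0.001, -1.669]
contact_force: [0.7, -0.2, -0.3]
gripper_width: 0.799
```

```bash
python3 look.py w8; python3 look.py s8 scene; python3 -c "
import cv2
t=cv2.imread('pics/w8.png')
cv2.imwrite('pics/w8c.png',cv2.resize(t[60:180,255:375],None,fx=5,fy=5,interpolation=cv2.INTER_CUBIC))
t=cv2.imread('pics/s8.png')
cv2.imwrite('pics/s8c.png',cv2.resize(t[180:310,330:500],None,fx=4.5,fy=4.5,interpolation=cv2.INTER_CUBIC))"
```

```text
11.8667 [ 0.44798269 -0.00795441  0.29884581] [-3.14132186e+00  4.48664700e-04 -1.66801103e+00] 0.8022226052210825 [ 0.15325809 -0.43465508  0.41199243]
[-7.36682040e-02 -1.99519349e-01  2.01682716e+00  4.55980473e-04
  1.32400359e+00  1.59423156e+00]
11.9167 [ 0.44801435 -0.00791799  0.29888987] [-3.14128900e+00  3.60881507e-04 -1.66767661e+00] 0.8020208960589057 [-0.64823119 -0.23552254 -0.01390128]
[-7.35194669e-02 -1.99494715e-01  2.01672676e+00  3.64737164e-04
  1.32404862e+00  1.59406816e+00]
```

View pics/w8.png

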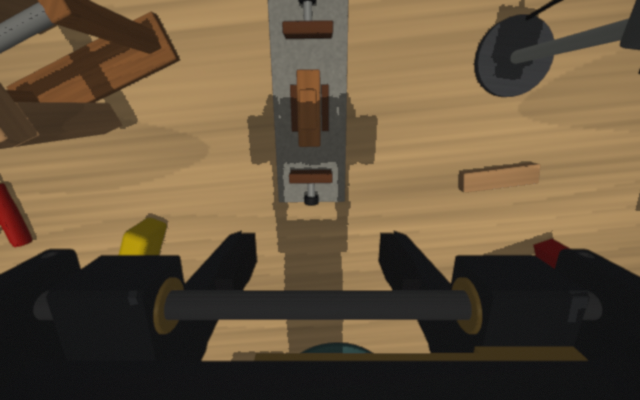

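View pics/w8c.png

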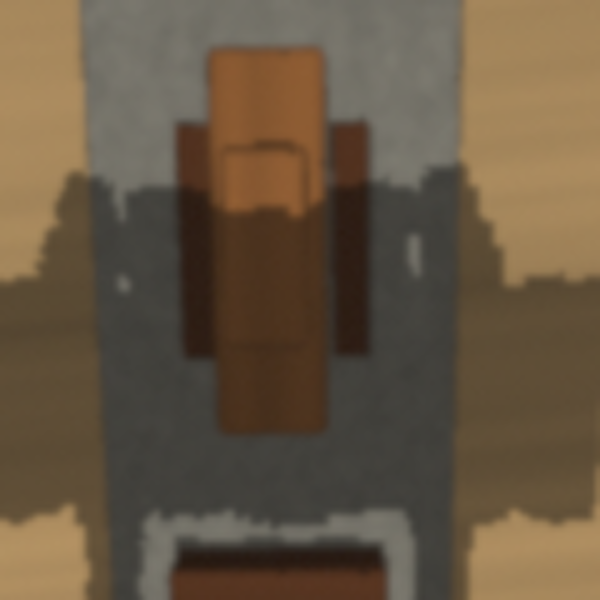

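View pics/s8c.png

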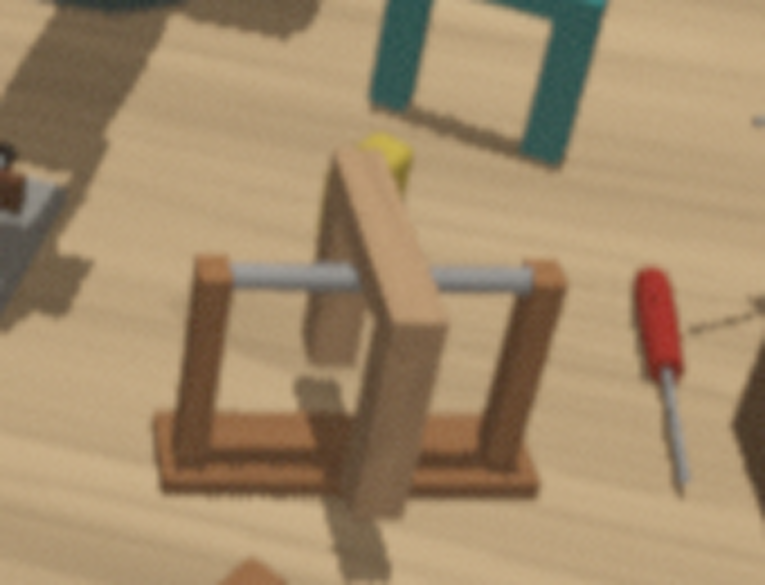

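Run:
```python
from h import *
d=np.load("w8.npz");C['w']=(d['K'],d['E'])
b=lambda q:px(255,60,5,q)
B=[('w',(.042,.013,.088),b((209,48))),('w',(.042,-.013,.088),b((325,47))),('w',(-.042,.013,.088),b((218,433))),('w',(-.042,-.013,.088),b((327,433)))]
T=[('w',(.02,.009,.116),b((221,150))),('w',(.02,-.009,.116),b((304,148))),('w',(-.02,.009,.116),b((223,348))),('w',(-.02,-.009,.116),b((306,348)))]
fit(B,[.52,0,-.09]);fit(T,[.52,0,-.09]);v=fit(B+T,[.52,0,-.09])
# move
psi=-1.6677;d=np.array([v[0]-.4480,v[1]+.0079]);print('tx',d@[np.cos(psi),np.sin(psi)],'ty',d@[np.sin(psi),-np.cos(psi)],'rz',-(v[2]-np.pi/2-psi))
```

```text
[ 0.5233 -0.0061 -0.0931] deg -5.33
[[-0.4, -0.5], [0.4, -0.4], [-0.2, 0.6], [0.2, 0.5]]
[ 0.5231 -0.0056 -0.0964] deg -5.52
[[-0.7, -0.5], [0.6, -0.2], [-0.2, 0.4], [0.3, 0.4]]
[ 0.5232 -0.0058 -0.094 ] deg -5.39
[[-0.6, -0.3], [0.2, -0.3], [-0.5, 0.8], [-0.0, 0.7], [-0.5, -0.6], [0.7, -0.3], [0.0, 0.3], [0.6, 0.2]]
tx -0.009352910837769806 ty -0.07465852657893116 rz -0.0028609477844845355
```

Emit:
play_rows(
  steps=[
    {"x": -0.0027, "y": -0.0247, "z": 0, "rx": 0, "ry": 0, "rz": -0.003, "jaw": 60},
    {"x": -0.0037, "y": -0.03, "z": 0.01, "rx": 0, "ry": 0, "rz": 0, "jaw": 60},
    {"x": -0.003, "y": -0.02, "z": 0.025, "rx": 0, "ry": 0, "rz": 0, "jaw": 60},
    {"x": 0, "y": 0, "z": 0.03, "rx": 0, "ry": 0, "rz": 0, "jaw": 60},
    {"x": 0, "y": 0, "z": 0.03, "rx": 0, "ry": 0, "rz": 0, "jaw": 60},
    {"x": 0, "y": 0, "z": 0.025, "rx": 0, "ry": 0, "rz": 0, "jaw": 60},
    {"x": 0, "y": 0, "z": 0.02, "rx": 0, "ry": 0, "rz": 0, "jaw": 60},
    {"x": 0, "y": 0, "z": 0.015, "rx": 0, "ry": 0, "rz": 0, "jaw": 60},
    {"x": 0, "y": 0, "z": 0.01, "rx": 0, "ry": 0, "rz": 0, "jaw": 60},
    {"x": 0, "y": 0, "z": 0.006, "rx": 0, "ry": 0, "rz": 0, "jaw": 60},
    {"x": 0, "y": 0, "z": 0, "rx": 0, "ry": 0, "rz": 0, "jaw": 60},
    {"x": 0, "y": 0, "z": 0, "rx": 0, "ry": 0, "rz": 0, "jaw": 60},
    {"x": 0, "y": 0, "z": 0, "rx": 0, "ry": 0, "rz": 0, "jaw": 60},
  ],
)

```text
time: 13.0
tcp_pos: [0.5237, -0.0065, 0.129]
eef_rot: [-3.139, 0.0, -1.666]
contact_force: [0.7, -0.8, -0.0]
gripper_width: 0.599
```

```bash
python3 look.py w9; python3 look.py s9 scene; python3 -c "
import cv2
t=cv2.imread('pics/s9.png')
cv2.imwrite('pics/s9c.png',cv2.resize(t[180:280,260:380],None,fx=6,fy=6,interpolation=cv2.INTER_CUBIC))"
```

```text
13.05 [ 0.52373724 -0.00659466  0.12909933] [-3.13905499e+00  9.80681499e-05 -1.66588515e+00] 0.5970510739637398 [-0.22140295 -0.16910175  0.68492497]
[-6.01536046e-02  1.03746372e-01  2.05811448e+00  1.13065946e-05
  9.77192266e-01  1.60572536e+00]
13.1 [ 0.52365493 -0.00664116  0.12906153] [-3.13908502e+00  7.55717943e-05 -1.66591960e+00] 0.5990310818739791 [-0.71746493 -0.36015638  0.52386324]
[-6.02389524e-02  1.03661422e-01  2.05828950e+00 -1.43972180e-05
  9.77132988e-01  1.60568878e+00]
```

View pics/w9.png

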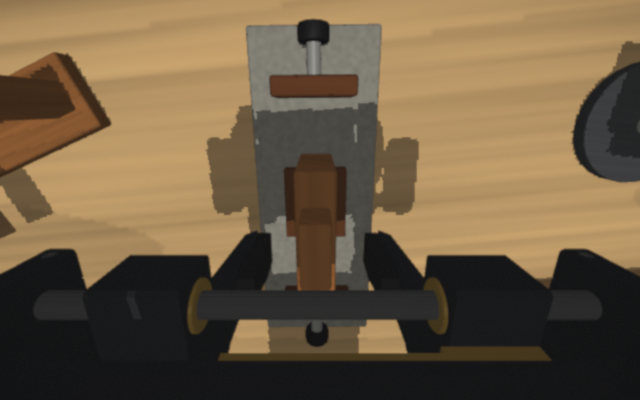

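View pics/s9c.png

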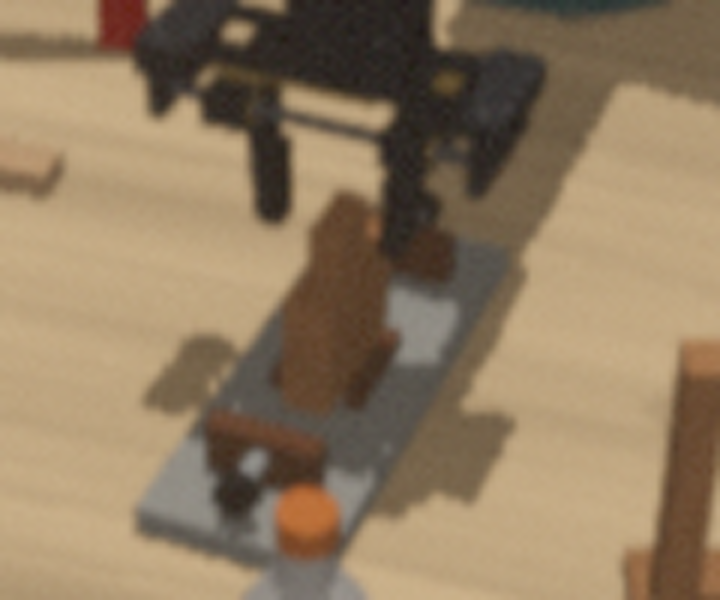

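Fingers at columns 270 and 365 straddle the tab at 317. Going 11 mm lower, then closing.

Emit:
play_rows(
  steps=[
    {"x": 0, "y": 0, "z": 0.006, "rx": 0, "ry": 0, "rz": 0, "jaw": 60},
    {"x": 0, "y": 0, "z": 0.005, "rx": 0, "ry": 0, "rz": 0, "jaw": 60},
    {"x": 0, "y": 0, "z": 0, "rx": 0, "ry": 0, "rz": 0, "jaw": 60},
    {"x": 0, "y": 0, "z": 0, "rx": 0, "ry": 0, "rz": 0, "jaw": 60},
    {"x": 0, "y": 0, "z": 0, "rx": 0, "ry": 0, "rz": 0, "jaw": 0},
    {"x": 0, "y": 0, "z": 0, "rx": 0, "ry": 0, "rz": 0, "jaw": 0},
    {"x": 0, "y": 0, "z": 0, "rx": 0, "ry": 0, "rz": 0, "jaw": 0},
    {"x": 0, "y": 0, "z": 0, "rx": 0, "ry": 0, "rz": 0, "jaw": 0},
    {"x": 0, "y": 0, "z": 0, "rx": 0, "ry": 0, "rz": 0, "jaw": 0},
    {"x": 0, "y": 0, "z": 0, "rx": 0, "ry": 0, "rz": 0, "jaw": 0},
    {"x": 0, "y": 0, "z": 0, "rx": 0, "ry": 0, "rz": 0, "jaw": 0},
    {"x": 0, "y": 0, "z": 0, "rx": 0, "ry": 0, "rz": 0, "jaw": 0},
    {"x": 0, "y": 0, "z": 0, "rx": 0, "ry": 0, "rz": 0, "jaw": 0},
  ],
)

```text
time: 14.18
tcp_pos: [0.5227, -0.0066, 0.1168]
eef_rot: [-3.141, 0.0, -1.666]
contact_force: [-0.5, 0.6, 0.2]
gripper_width: 0.197
```

Emit:
play_rows(
  steps=[
    {"x": 0, "y": 0, "z": -0.005, "rx": 0, "ry": 0, "rz": 0, "jaw": 0},
    {"x": 0, "y": 0, "z": -0.01, "rx": 0, "ry": 0, "rz": 0, "jaw": 0},
    {"x": 0, "y": 0, "z": -0.02, "rx": 0, "ry": 0, "rz": 0, "jaw": 0},
    {"x": 0, "y": 0, "z": -0.03, "rx": 0, "ry": 0, "rz": 0, "jaw": 0},
    {"x": 0, "y": 0, "z": -0.03, "rx": 0, "ry": 0, "rz": 0, "jaw": 0},
    {"x": 0, "y": 0, "z": -0.03, "rx": 0, "ry": 0, "rz": 0, "jaw": 0},
    {"x": 0, "y": 0, "z": -0.03, "rx": 0, "ry": 0, "rz": 0, "jaw": 0},
    {"x": 0, "y": 0, "z": -0.03, "rx": 0, "ry": 0, "rz": 0, "jaw": 0},
    {"x": 0, "y": 0, "z": -0.03, "rx": 0, "ry": 0, "rz": 0, "jaw": 0},
    {"x": 0, "y": 0, "z": -0.03, "rx": 0, "ry": 0, "rz": 0, "jaw": 0},
    {"x": 0, "y": 0, "z": -0.025, "rx": 0, "ry": 0, "rz": 0, "jaw": 0},
    {"x": 0, "y": 0, "z": -0.01, "rx": 0, "ry": 0, "rz": 0, "jaw": 0},
  ],
)

```text
time: 15.18
tcp_pos: [0.5237, -0.0067, 0.4024]
eef_rot: [-3.134, 0.0, -1.666]
contact_force: [0.5, -0.6, -1.1]
gripper_width: 0.2
```

Emit:
play_rows(
  steps=[
    {"x": 0.012, "y": 0.001, "z": 0, "rx": 0, "ry": 0, "rz": 0, "jaw": 0},
    {"x": 0.022, "y": 0.0016, "z": 0, "rx": 0, "ry": 0, "rz": 0, "jaw": 0},
    {"x": 0.026, "y": 0.0016, "z": 0, "rx": 0, "ry": 0, "rz": 0, "jaw": 0},
    {"x": 0.026, "y": 0.0016, "z": 0, "rx": 0, "ry": 0, "rz": 0, "jaw": 0},
    {"x": 0.026, "y": 0.0016, "z": 0, "rx": 0, "ry": 0, "rz": 0, "jaw": 0},
    {"x": 0.026, "y": 0.0016, "z": 0, "rx": 0, "ry": 0, "rz": 0, "jaw": 0},
    {"x": 0.026, "y": 0.0016, "z": 0, "rx": 0, "ry": 0, "rz": 0, "jaw": 0},
    {"x": 0.026, "y": 0.0016, "z": 0, "rx": 0, "ry": 0, "rz": 0, "jaw": 0},
    {"x": 0.026, "y": 0.0016, "z": 0, "rx": 0, "ry": 0, "rz": 0, "jaw": 0},
    {"x": 0.022, "y": 0.0016, "z": 0, "rx": 0, "ry": 0, "rz": 0, "jaw": 0},
    {"x": 0.018, "y": 0.0016, "z": 0, "rx": 0, "ry": 0, "rz": 0, "jaw": 0},
    {"x": 0.01, "y": 0.001, "z": 0, "rx": 0, "ry": 0, "rz": 0, "jaw": 0},
    {"x": 0, "y": 0, "z": 0, "rx": 0, "ry": 0, "rz": 0, "jaw": 0},
    {"x": 0, "y": 0, "z": 0, "rx": 0, "ry": 0, "rz": 0, "jaw": 0},
    {"x": 0, "y": 0, "z": 0, "rx": 0, "ry": 0, "rz": 0, "jaw": 0},
  ],
)

```text
time: 16.43
tcp_pos: [0.4792, -0.2689, 0.3959]
eef_rot: [3.141, 0.001, -1.666]
contact_force: [0.2, -0.6, -0.9]
gripper_width: 0.202
```

```bash
python3 look.py w10; python3 look.py s10 scene; python3 -c "
import cv2
t=cv2.imread('pics/w10.png')
cv2.imwrite('pics/w10c.png',cv2.resize(t[50:180,230:390],None,fx=4.5,fy=4.5,interpolation=cv2.INTER_CUBIC))"
```

```text
16.4833 [ 0.47943057 -0.26875961  0.39630118] [ 3.14108149e+00  7.95779368e-04 -1.66509280e+00] 0.19819512358221558 [-0.32624787  0.8205805  -1.57995173]
[-5.56527810e-01 -2.83225481e-02  1.68865071e+00  4.86229059e-04
  1.48207690e+00  1.10852151e+00]
16.5333 [ 0.47956341 -0.26870949  0.39653326] [ 3.14142880e+00  4.88095049e-04 -1.66477480e+00] 0.2022957423291467 [-0.03162614  0.80469673 -1.38984538]
[-5.56253335e-01 -2.84585546e-02  1.68837142e+00  3.65226777e-04
  1.48204413e+00  1.10848898e+00]
```

View pics/w10.png

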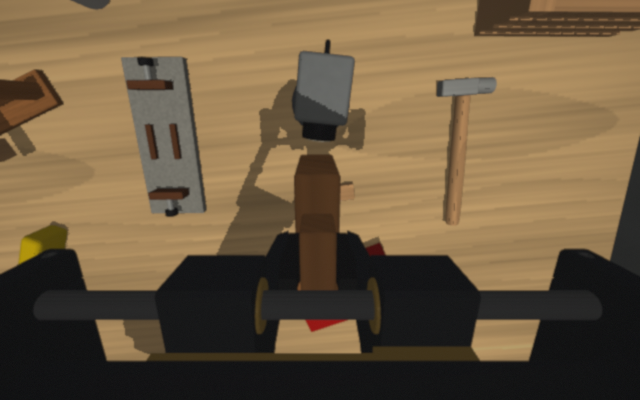

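View pics/s10.png

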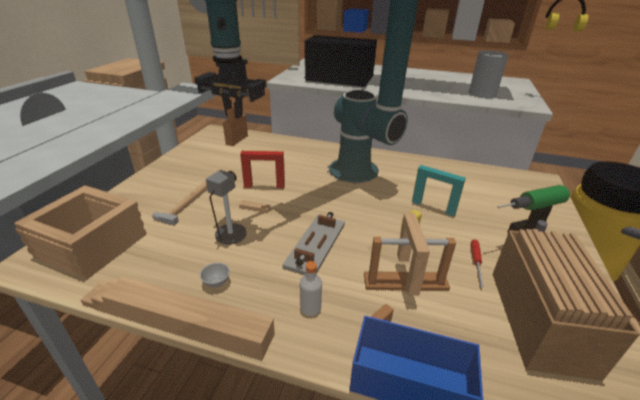

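View pics/w10c.png

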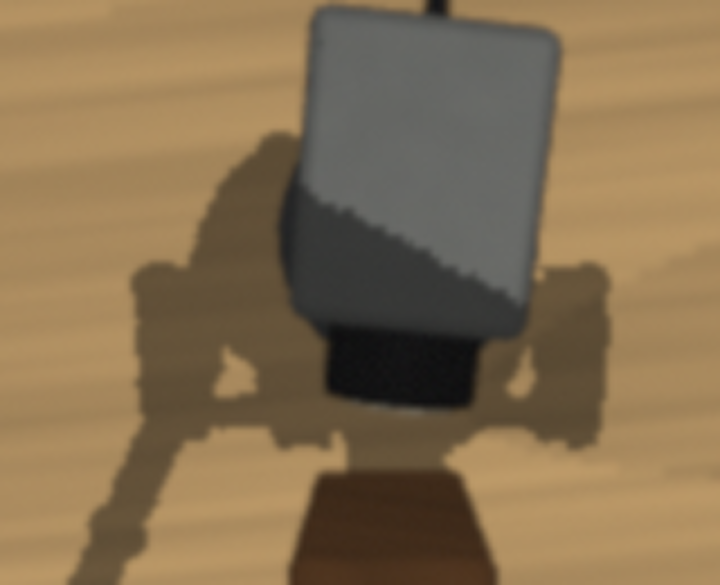

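```bash
cat > fit3.py <<'E'
from h import *
d=np.load("w10.npz");C['w']=(d['K'],d['E']);d2=np.load("w2.npz");C['w2']=(d2['K'],d2['E'])
g=lambda q:px(230,50,4.5,q);c=lambda q:px(440,0,4,q)
tj=lambda p:px(290,140,5.5,p)
box=[((.0325,.027,.225),(313,4)),((.0325,-.027,.225),(563,34)),((-.0325,-.027,.225),(524,343)),((-.0325,.027,.225),(291,322))]
W=[('w',p,g(q)) for p,q in box]
print('box only');fit(W,[.57,-.28,-.2])
T=[('t',p,tj(q)) for p,q in [((.0325,.027,.225),(628,115)),((.0325,-.027,.225),(719,133)),((-.0325,-.027,.225),(695,239)),((-.0325,.027,.225),(611,218))]]
W2=[('w2',p,c(q)) for p,q in [((-.0325,.027,.225),(509,343)),((.0325,.027,.225),(608,32)),((-.0325,-.027,.225),(725,363))]]
lens=[('w',(-.0415,0,.2187),g((398,404)))]
foot=[('w2',(0,0,.01),c((146,326))),('t',(0,0,.01),tj((612,233)))]
def full(v,bo=W+T+W2,lo=lens+foot):
    o=[(cm,np.array(p)+[v[3],0,0],q) for cm,p,q in bo]+lo
    M=R.from_euler('z',v[2]).as_matrix()
    return np.concatenate([proj(cm,M@np.array(p)+[v[0],v[1],0])[0]-q for cm,p,q in o])
for nm,a in (('w',(W,lens)),('w+foot',(W,lens+foot)),('all',(W+T+W2,lens+foot))):
    r=least_squares(full,[.56,-.28,-.2,.01],loss='soft_l1',args=a);v=r.x
    print(nm,np.round(v,4),round(np.degrees(v[2]),2),np.round(r.fun.reshape(-1,2),1).tolist())
    u=np.array([np.cos(v[2]),np.sin(v[2])]);print(' lens',v[:2]-.0415*u,'view',v[:2]-.1515*u)
E
python3 fit3.py
```

```text
box only
[ 0.571  -0.2842 -0.196 ] deg -11.23
[[-0.7, -0.4], [1.1, -0.7], [0.7, 1.3], [-1.0, 0.4]]
w [ 0.5644 -0.2827 -0.1982  0.0067] -11.36 [[-0.7, -0.4], [1.0, -0.6], [0.5, 1.3], [-1.2, 0.3], [0.2, 0.0]]
 lens [ 0.5237384  -0.27456937] view [ 0.41589282 -0.25290536]
w+foot [ 0.5639 -0.2825 -0.1973  0.0073] -11.31 [[-1.0, -0.4], [0.8, -0.7], [0.3, 1.3], [-1.3, 0.3], [0.0, 0.6], [1.1, -0.3], [0.5, -0.5]]
 lens [ 0.52320161 -0.2743161 ] view [ 0.41533643 -0.25274986]
all [ 0.564  -0.2818 -0.1846  0.0074] -10.58 [[-2.2, -0.2], [-0.4, -1.3], [0.1, 0.8], [-1.7, 0.6], [0.5, -0.3], [0.3, -0.2], [0.8, -0.0], [-0.3, 0.4], [-0.5, 1.0], [1.8, -1.9], [1.7, 1.9], [-0.1, 0.5], [0.7, -0.4], [0.3, -0.5]]
 lens [ 0.52323376 -0.27421484] view [ 0.41510333 -0.25402052]
```

```bash
python3 -c "
import cv2
t=cv2.imread('pics/w10.png')
cv2.imwrite('pics/w10d.png',cv2.resize(t[145:295,265:375],None,fx=4,fy=4,interpolation=cv2.INTER_CUBIC).clip(0,127)*2)"
```

```text
(no output)
```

View pics/w10d.png

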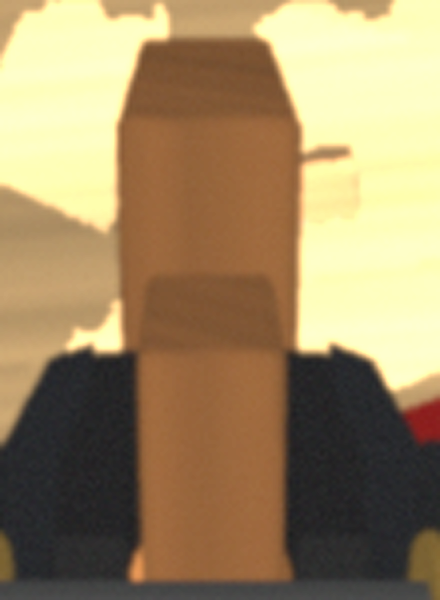

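Run:
```python
from h import *
d=np.load("w10.npz");K,E=d['K'],d['E']
T=np.eye(4);T[:3,:3]=R.from_euler('xyz',[3.14108,.0008,-1.6651]).as_matrix();T[:3,3]=[.47943,-.26876,.3963]
Ec=np.linalg.inv(T)@E
q=px(265,145,4,[(146,40),(269,40),(121,117),(299,117),(148,275),(273,275),(140,350),(286,350)])
P=np.array([[.042,.013,-.035],[.042,-.013,-.035],[.042,.013,.035],[.042,-.013,.035],[.02,.009,.035],[.02,-.009,.035],[.02,.009,.063],[.02,-.009,.063]])
# block->tool: x_b=-y_t, y_b=-x_t, z_b=-z_t
B0=np.array([[0,-1,0],[-1,0,0],[0,0,-1.]])
def f(v,free):
    X=(R.from_rotvec(v[3:]).as_matrix()@B0@P.T).T+v[:3]
    p=(X-Ec[:3,3])@Ec[:3,:3]@K.T
    r=(p[:,:2]/p[:,2:]-q).ravel()
    return np.r_[r,v[3:]/.01*free] 
for fr in (0,1,10):
    r=least_squares(f,[0,0,.0645,0,0,0],args=(fr,));print(np.round(r.x[:3]*1000,1),np.degrees(r.x[3:]).round(2));print(np.round(r.fun[:16].reshape(-1,2),1).tolist())
```

```text
[ 0.4  1.  67.4] [-0.27 -0.57  0.09]
[[-1.1, 0.3], [1.0, 0.3], [-1.0, 1.0], [1.2, 0.9], [0.1, -1.4], [-0.1, -1.5], [-0.4, 0.2], [0.2, 0.1]]
[ 0.6  1.1 67.8] [-0.14 -0.37 -0.05]
[[-0.8, 0.2], [1.2, 0.1], [-1.0, 1.1], [1.2, 1.0], [0.2, -1.4], [-0.1, -1.5], [-0.5, 0.3], [0.0, 0.1]]
[ 0.8  1.1 68.2] [-0.   -0.01 -0.  ]
[[-0.2, 0.1], [1.8, 0.0], [-0.9, 1.2], [1.1, 1.1], [0.2, -1.5], [-0.1, -1.5], [-0.8, 0.3], [-0.4, 0.2]]
```

Block is held straight (offset under about 1 mm, tilt under 0.6°). View point is (0.4155,-0.253), camera yaw -11.2°. I'll move above it, turn there, then check before descending.

Emit:
play_rows(
  steps=[
    {"x": -0.002, "y": 0.012, "z": 0, "rx": 0, "ry": 0, "rz": 0, "jaw": 0},
    {"x": -0.003, "y": 0.02, "z": 0, "rx": 0, "ry": 0, "rz": 0, "jaw": 0},
    {"x": -0.003, "y": 0.02, "z": 0, "rx": 0, "ry": 0, "rz": 0, "jaw": 0},
    {"x": -0.002, "y": 0.013, "z": 0, "rx": 0, "ry": 0, "rz": 0, "jaw": 0},
    {"x": 0, "y": 0, "z": 0, "rx": 0, "ry": 0, "rz": -0.06, "jaw": 0},
    {"x": 0, "y": 0, "z": 0, "rx": 0, "ry": 0, "rz": -0.11, "jaw": 0},
    {"x": 0, "y": 0, "z": 0, "rx": 0, "ry": 0, "rz": -0.12, "jaw": 0},
    {"x": 0, "y": 0, "z": 0, "rx": 0, "ry": 0, "rz": -0.12, "jaw": 0},
    {"x": 0, "y": 0, "z": 0, "rx": 0, "ry": 0, "rz": -0.12, "jaw": 0},
    {"x": 0, "y": 0, "z": 0, "rx": 0, "ry": 0, "rz": -0.12, "jaw": 0},
    {"x": 0, "y": 0, "z": 0, "rx": 0, "ry": 0, "rz": -0.12, "jaw": 0},
    {"x": 0, "y": 0, "z": 0, "rx": 0, "ry": 0, "rz": -0.12, "jaw": 0},
    {"x": 0, "y": 0, "z": 0, "rx": 0, "ry": 0, "rz": -0.12, "jaw": 0},
    {"x": 0, "y": 0, "z": 0, "rx": 0, "ry": 0, "rz": -0.12, "jaw": 0},
    {"x": 0, "y": 0, "z": 0, "rx": 0, "ry": 0, "rz": -0.12, "jaw": 0},
    {"x": 0, "y": 0, "z": 0, "rx": 0, "ry": 0, "rz": -0.12, "jaw": 0},
    {"x": 0, "y": 0, "z": 0, "rx": 0, "ry": 0, "rz": -0.1, "jaw": 0},
    {"x": 0, "y": 0, "z": 0, "rx": 0, "ry": 0, "rz": 0, "jaw": 0},
    {"x": 0, "y": 0, "z": 0, "rx": 0, "ry": 0, "rz": 0, "jaw": 0},
  ],
)

```text
time: 18.12
tcp_pos: [0.4153, -0.2529, 0.397]
eef_rot: [3.141, -0.0, -0.198]
contact_force: [-0.4, 1.1, -2.0]
gripper_width: 0.204
```

```bash
python3 look.py w11; python3 look.py t11 top; python3 -c "
import cv2
t=cv2.imread('pics/t11.png')
cv2.imwrite('pics/t11c.png',cv2.resize(t[130:260,330:490],None,fx=4.5,fy=4.5,interpolation=cv2.INTER_CUBIC))"
```

```text
18.1667 [ 0.41536372 -0.25299463  0.39694551] [ 3.14143983e+00 -3.51631261e-04 -1.98076762e-01] 0.199108488090278 [ 0.66026536  0.66562636 -1.08967405]
[-5.98295815e-01 -1.54488234e-01  1.80322826e+00 -3.75746233e-06
  1.49246924e+00 -4.00218732e-01]
18.2167 [ 0.41543284 -0.25313665  0.39687979] [ 3.14149104e+00 -2.66490118e-04 -1.97803655e-01] 0.19972158009751187 [-0.19568649  0.65424265 -0.57629323]
[-5.98466394e-01 -1.54149584e-01  1.80305326e+00  1.04010267e-05
  1.49240396e+00 -4.00663538e-01]
```

View pics/w11.png

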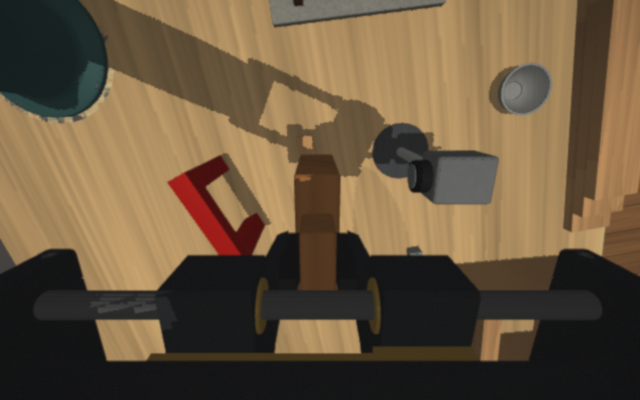

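```bash
python3 -c "
import cv2
t=cv2.imread('pics/w11.png')
cv2.imwrite('pics/w11c.png',cv2.resize(t[115:215,365:505],None,fx=5.5,fy=5.5,interpolation=cv2.INTER_CUBIC))"
```

```text
(no output)
```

View pics/w11c.png

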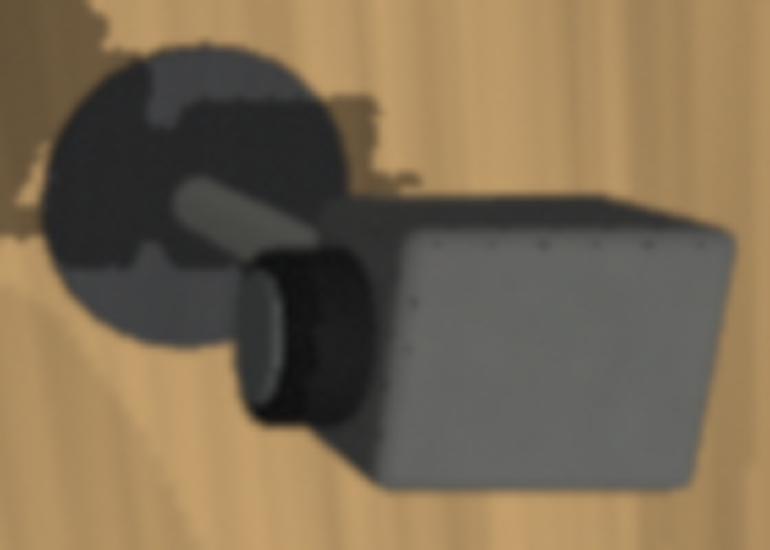

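```bash
cat >> fit3.py <<'E'
print('---')
d=np.load("w11.npz");C['v']=(d['K'],d['E']);m=lambda q:px(365,115,5.5,q)
V=[('v',p,m(q)) for p,q in [((-.0325,.027,.225),(404,229)),((.0325,.027,.225),(738,232)),((.0325,-.027,.225),(691,491)),((-.0325,-.027,.225),(377,489))]]
lv=[('v',(-.0415,0,.2),m((262,336)))];fv=[('v',(0,0,.01),m((195,196)))]
for nm,a in (('v',(V,lv)),('v+foot',(V,lv+fv)),('w+v',(W+V,lens+lv+foot+fv))):
    r=least_squares(full,[.56,-.28,-.2,.01],loss='soft_l1',args=a);v=r.x
    print(nm,np.round(v,4),round(np.degrees(v[2]),2),np.round(r.fun.reshape(-1,2),1).tolist())
    u=np.array([np.cos(v[2]),np.sin(v[2])]);print(' lens',v[:2]-.0415*u,'view',v[:2]-.1515*u)
E
python3 fit3.py | sed -n '/---/,$p'
```

```text
---
v [ 0.5641 -0.2822 -0.1972  0.0068] -11.3 [[-0.4, -0.4], [1.3, -1.0], [0.5, 0.8], [-1.6, 1.3], [-0.0, -0.1]]
 lens [ 0.52340509 -0.27402676] view [ 0.41553701 -0.25247501]
v+foot [ 0.5635 -0.2819 -0.1967  0.0074] -11.27 [[-0.4, -0.5], [1.3, -1.2], [0.5, 0.7], [-1.6, 1.1], [-0.5, -0.2], [1.0, 0.7]]
 lens [ 0.52283935 -0.27377935] view [ 0.41496124 -0.25227789]
w+v [ 0.5638 -0.2822 -0.1972  0.0074] -11.3 [[-1.2, -0.3], [0.6, -0.6], [0.1, 1.4], [-1.5, 0.4], [-0.2, -0.3], [1.5, -0.9], [0.6, 0.9], [-1.4, 1.4], [-0.2, 0.7], [-0.3, -0.0], [0.9, -0.2], [0.4, -0.5], [1.2, 0.9]]
 lens [ 0.52306826 -0.27409796] view [ 0.4152008  -0.25254311]
```

Independent refit agrees: view point (0.4153,-0.2526), yaw -11.3°. Descending.

Emit:
play_rows(
  steps=[
    {"x": 0, "y": -0.001, "z": 0.01, "rx": 0, "ry": 0, "rz": 0, "jaw": 0},
    {"x": 0, "y": 0, "z": 0.02, "rx": 0, "ry": 0, "rz": 0, "jaw": 0},
    {"x": 0, "y": 0, "z": 0.02, "rx": 0, "ry": 0, "rz": 0, "jaw": 0},
    {"x": 0, "y": 0, "z": 0.02, "rx": 0, "ry": 0, "rz": 0, "jaw": 0},
    {"x": 0, "y": 0, "z": 0.02, "rx": 0, "ry": 0, "rz": 0, "jaw": 0},
    {"x": 0, "y": 0, "z": 0.02, "rx": 0, "ry": 0, "rz": 0, "jaw": 0},
    {"x": 0, "y": 0, "z": 0.012, "rx": 0, "ry": 0, "rz": 0, "jaw": 0},
    {"x": 0, "y": 0, "z": 0.007, "rx": 0, "ry": 0, "rz": 0, "jaw": 0},
    {"x": 0, "y": 0, "z": 0.0035, "rx": 0, "ry": 0, "rz": 0, "jaw": 0},
    {"x": 0, "y": 0, "z": 0, "rx": 0, "ry": 0, "rz": 0, "jaw": 0},
    {"x": 0, "y": 0, "z": 0, "rx": 0, "ry": 0, "rz": 0, "jaw": 0},
    {"x": 0, "y": 0, "z": 0, "rx": 0, "ry": 0, "rz": 0, "jaw": 0},
    {"x": 0, "y": 0, "z": 0, "rx": 0, "ry": 0, "rz": 0, "jaw": 0},
  ],
)

```text
time: 19.3
tcp_pos: [0.4165, -0.253, 0.2655]
eef_rot: [3.141, -0.002, -0.196]
contact_force: [0.5, 0.1, -0.6]
gripper_width: 0.206
```

```bash
python3 look.py w12; python3 look.py s12 scene;python3 look.py t12 top; python3 -c "
import cv2
t=cv2.imread('pics/s12.png')
cv2.imwrite('pics/s12c.png',cv2.resize(t[100:260,170:330],None,fx=3.7,fy=3.7,interpolation=cv2.INTER_CUBIC))"
```

```text
19.35 [ 0.41637503 -0.25294349  0.26532213] [ 3.14080972e+00 -1.82949838e-03 -1.96055687e-01] 0.2071919137523721 [ 0.01279963  0.30251296 -0.22662576]
[-5.97036276e-01 -9.91384092e-02  1.99227070e+00 -7.11264975e-06
  1.24647039e+00 -4.00977613e-01]
19.4 [ 0.41624802 -0.25286921  0.26508305] [ 3.14100382e+00 -1.45189110e-03 -1.96116201e-01] 0.201827915880721 [ 0.49594013  0.17679308 -1.46688634]
[-5.97077059e-01 -9.90040334e-02  1.99259414e+00  2.58985231e-05
  1.24643599e+00 -4.00968665e-01]
19.45 [ 0.41614881 -0.25279267  0.26488758] [ 3.14111712e+00 -1.12578720e-03 -1.96048192e-01] 0.2039927213399164 [-0.068007    0.15222264 -0.75624151]
[-5.97046747e-01 -9.89021104e-02  1.99286592e+00  1.71645338e-06
  1.24640675e+00 -4.00998834e-01]
```

View pics/s12c.png

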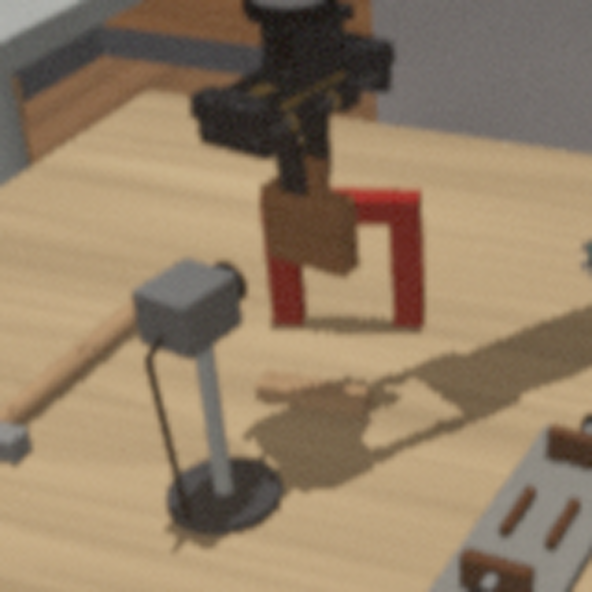

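View pics/w12.png

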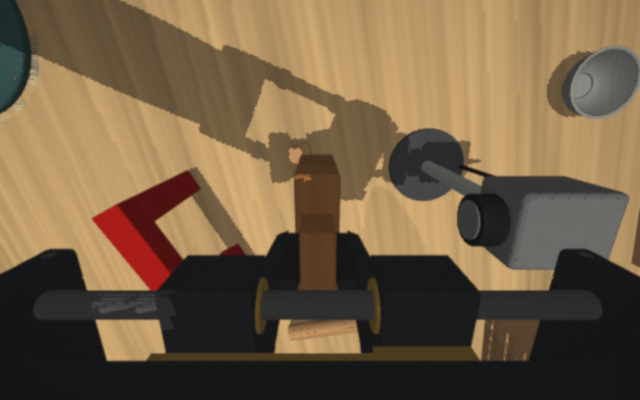

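View pics/t12.png

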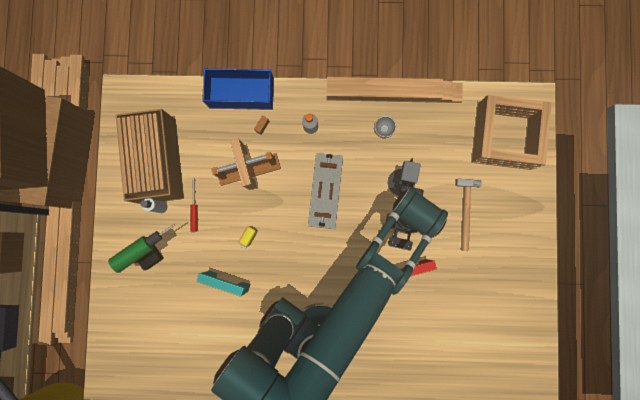

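Emit:
play_rows(
  steps=[
    {"x": 0, "y": 0, "z": 0, "rx": 0, "ry": 0, "rz": 0, "jaw": 0},
    {"x": 0, "y": 0, "z": 0, "rx": 0, "ry": 0, "rz": 0, "jaw": 0},
    {"x": 0, "y": 0, "z": 0, "rx": 0, "ry": 0, "rz": 0, "jaw": 0},
    {"x": 0, "y": 0, "z": 0, "rx": 0, "ry": 0, "rz": 0, "jaw": 0},
    {"x": 0, "y": 0, "z": 0, "rx": 0, "ry": 0, "rz": 0, "jaw": 0},
  ],
)

```text
time: 19.87
tcp_pos: [0.4158, -0.2526, 0.2642]
eef_rot: [-3.142, 0.0, -0.196]
contact_force: [-0.4, 0.8, -0.5]
gripper_width: 0.203
```

Run:
```python
from h import *
from cell import status
s=status.get_state();print(s['time'],s['tcp_pos'],s['eef_rot'],s['gripper_width'])
import cv2
im=cv2.imread('pics/s12.png')
M=R.from_euler('z',-.1972).as_matrix()
im=cv2.resize(im[100:260,170:330],None,fx=4.6,fy=4.6,interpolation=cv2.INTER_CUBIC)
def draw(P,col):
    p=proj('s',P);p=((p-[170,100]+.5)*4.6-.5)
    for a in p.round().astype(int):cv2.circle(im,tuple(int(i) for i in a),2,col,-1)
c=np.array([.4153,-.2526,.2])
L=np.array([[sx*.013,sy*.042,sz*.035] for sx in(-1,1) for sy in(-1,1) for sz in(-1,1)])
draw(L@M.T+c,(0,255,0))
cam=np.array([.5638,-.2822,0])
B=np.array([[.0074+sx*.0325,sy*.027,.225+dz] for sx in(-1,1) for sy in(-1,1) for dz in(0,-.05)])
draw(B@M.T+cam,(0,0,255));draw(np.array([[-.0415,0,.2]])@M.T+cam,(255,255,0))
cv2.imwrite('pics/ov.png',im)
```

```text
19.8667 [ 0.41582989 -0.25257185  0.26417469] [-3.14154923e+00  7.02620227e-05 -1.96046725e-01] 0.20336140357191082
```

View pics/ov.png

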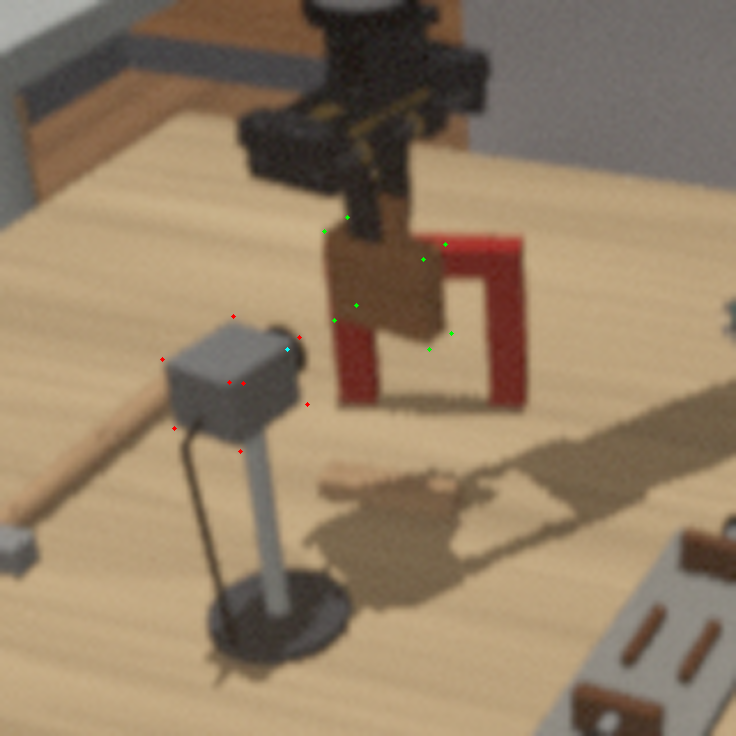

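```bash
python3 look.py s13 scene
python3 - <<'E'
from h import *
im=cv2.imread('pics/s13.png')
k=14
im=cv2.resize(im[138:182,236:276],None,fx=k,fy=k,interpolation=cv2.INTER_CUBIC)
M=R.from_euler('z',-.1972).as_matrix()
c=np.array([.4153,-.2526,.2])
L=np.array([[sx*.013,sy*.042,sz*.035] for sx in(-1,1) for sy in(-1,1) for sz in(-1,1)])
for p in (proj('s',L@M.T+c)-[236,138]+.5)*k-.5: cv2.circle(im,tuple(int(round(i)) for i in p),3,(0,255,0),-1)
cv2.imwrite('pics/ov2.png',im)
E
```

```text
19.9167 [ 0.41584619 -0.25254994  0.26416908] [-3.14153735e+00  9.03820218e-05 -1.96013964e-01] 0.1975804418012094 [-0.00560045  0.39988694 -0.81231027]
[-5.96992845e-01 -9.83415835e-02  1.99369732e+00  1.64958437e-05
  1.24634171e+00 -4.00984139e-01]
```

View pics/ov2.png

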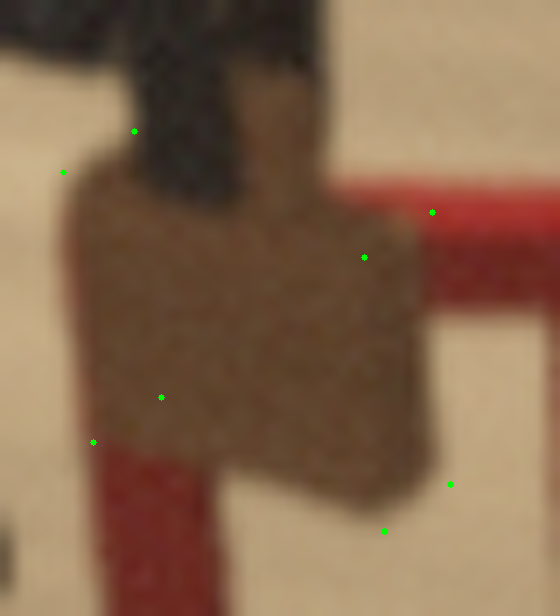

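The block's silhouette surrounds the predicted outline symmetrically to within about 1 px, and the arm is still. Handing in.

```bash
python3 -c "
from cell import ticket
print(ticket.close_job())"
```

```text
the job is handed in; nothing more can be done
None
```

I hung the U-frame over the drying rail, then lifted the form block out of the jig and handed in with the gripper holding it at the view point (about 20 s of the 64 s used).

**Frame:** It hangs about midway along the bar with one leg on each side. Its angle across the bar was about 17.3°, against about 17.1° measured for the rail. It was unmoved in a later picture.

**Block:** The last reading put the tool at (0.4158, -0.2525, 0.2642). With the grip offset of about 64.5 mm, the block centre is at about z = 0.1997. The two sets of wrist views put the view point at (0.4153, -0.2526, 0.200), so the centre is within about 1 mm. The yaw is about -11.2°, against -11.3° for the camera. The grip was steady at 17.5 mm on the 18 mm tab.

**Checks that disagreed:**
- **Apparent size:** Objects looked about 3% smaller in the wrist images than the calibration predicts, probably from rounded edges. One image fit gave a grip offset of 67.4 mm instead of 64.5 mm. I used the arm's own position for height, and the scene-camera overlay agreed with that to about 1 px (roughly 2.5 mm).
- **Camera yaw:** The wrist fits gave -11.3°. Including the scene-wide top view gave -10.6°.

Nothing else on the bench looked disturbed in the last top view.

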